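Clear the finishing bench of a pottery

TASK

The shift at the pottery's finishing bench is over, so clear it: hang every pair of ear defenders on the steel rail, headband over the bar with one ear cup on either side, so that they hang still and free of the bench. Set all the cups that stand loose on the bench upright in one straight row along the middle line of the empty raised ware board, close together (gaps of a finger or two) but not touching. Leave everything else, the tools, vase and jar among it, where it is.

Things in the scene. Friction and masses are not known exactly. Their poses are not given: they have to be found in the camera images.
- rail: hanging rail: a bent steel tube, 22 mm thick, bolted to the bench; a level bar on two upright legs 330 mm apart (the bends take up the last 20 mm at each end). Fixed. Origin: on the bench under the middle of the bar; x along the bar, z up. The bar's axis is 154 mm and its top 165 mm above the bench
- rail_mid (a point): middle of the rail's bar, on the tube's axis; axes as the rail's
- board: empty ware board: a wooden plank 360 mm long (x) and 140 mm wide (y) on two cleats, its top face 35 mm above the bench. Fixed. Origin: on the bench under its middle; x along its length
- board_top (a point): middle of the ware board's top face; axes as the board's
- muff_red: red ear defenders standing on their two ear cups, 151 (y) x 62 (x) x 148 mm high, 0.22 kg. Origin: middle of the underside; z up, y from ear cup to ear cup. Ear cups 72 mm high, 65 mm clear between them. Over them arches a rigid headband; its top is a level pad 56 (y) x 20 (x) x 14 mm, underside 134 mm above the origin, to pinch across its 20 mm width
- muff_yellow: yellow ear defenders standing on their two ear cups, 151 (y) x 62 (x) x 148 mm high, 0.22 kg. Origin: middle of the underside; z up, y from ear cup to ear cup. Ear cups 72 mm high, 65 mm clear between them. Over them arches a rigid headband; its top is a level pad 56 (y) x 20 (x) x 14 mm, underside 134 mm above the origin, to pinch across its 20 mm width
- muff_blue: blue ear defenders standing on their two ear cups, 151 (y) x 62 (x) x 148 mm high, 0.22 kg. Origin: middle of the underside; z up, y from ear cup to ear cup. Ear cups 72 mm high, 65 mm clear between them. Over them arches a rigid headband; its top is a level pad 56 (y) x 20 (x) x 14 mm, underside 134 mm above the origin, to pinch across its 20 mm width
- cup1: a small plain hollow cup of biscuit-fired clay, no handle, standing upright on its foot. Origin: centre of its underside, z up the cup. 52 mm high, outer diameter 47 mm at the foot and 50 mm at the rim, wall 4 mm, floor 10 mm thick, about 0.10 kg. May be absent
- cup2: a small plain hollow cup of biscuit-fired clay, no handle, standing upright on its foot. Origin: centre of its underside, z up the cup. 52 mm high, outer diameter 47 mm at the foot and 50 mm at the rim, wall 4 mm, floor 10 mm thick, about 0.10 kg. May be absent
- cup3: a small plain hollow cup of biscuit-fired clay, no handle, standing upright on its foot. Origin: centre of its underside, z up the cup. 52 mm high, outer diameter 47 mm at the foot and 50 mm at the rim, wall 4 mm, floor 10 mm thick, about 0.10 kg. May be absent
- cup4: a small plain hollow cup of biscuit-fired clay, no handle, standing upright on its foot. Origin: centre of its underside, z up the cup. 52 mm high, outer diameter 47 mm at the foot and 50 mm at the rim, wall 4 mm, floor 10 mm thick, about 0.10 kg. May be absent
- cup5: a small plain hollow cup of biscuit-fired clay, no handle, standing upright on its foot. Origin: centre of its underside, z up the cup. 52 mm high, outer diameter 47 mm at the foot and 50 mm at the rim, wall 4 mm, floor 10 mm thick, about 0.10 kg. May be absent
- vase: bystander: terracotta vase, 84 mm wide, 130 mm high, upright; origin at its foot
- jar: bystander: closed glass jar with a white cap, 64 mm wide, 75 mm high; origin at its foot
- sander: bystander: cork sanding block 90 x 50 x 30 mm, long side along its x; origin at its underside
- rib: bystander: flat wooden throwing rib 85 x 45 x 7 mm; origin at its underside
- brush: bystander: brush lying along its x; origin at its underside
- modeller: bystander: thin wooden modelling tool, 150 x 12 x 8 mm, lying along its x; origin at its underside
There are look-alikes about, which are no part of the job. What is shaped like the cup4 but orange or pink is not meant.

How it is judged:
By the outcome, as a careful person would: the job done as asked, in the order asked, and still so for the second after the job is handed in, with the robot touching nothing.
Of cup1, cup2, cup3, cup4, cup5 only 4 to 5 are there at a start; the rules pass over those that are not, and their reading is None.
At some moment in a run one of cup1, cup2, cup3, cup4, cup5 may be knocked a few centimetres aside while the robot is not near it.
It also fails if it takes over 208 s, if anything falls off the work surface, if the arm or the gripper's body presses on something with over 40 N, if the wrist force passes 120 N, or if a joint passes its speed limit or range.

ROBOT

A 6-joint arm with a two-finger parallel gripper is mounted at the origin on the work surface. World frame = base frame: x ahead of the robot, y to its left, z up, the work surface at z = 0. Lengths are in m, angles in rad, forces in N, time in s.
With the tool pointing down it reaches from about 0.375 to 0.75 m from the base axis. Payload 9 kg.
Tool frame: the origin (TCP) lies at the very end of the fingers, on their centre line; the grasp point (between the pads) lies 19 mm behind it; z points along the fingers, y is the line along which they close (so a half turn about z gives the same grasp; the last joint's range is limited). The gripper opens to 85 mm and grips with 20 to 120 N. Pads are 22 mm wide; open, the fingers measure 114 mm over their backs; the gripper's body (76 mm by 85 mm) begins 54 mm behind the grasp point. The pads swing forward as they close: fully open they stand 13 mm farther back than shut.
Start: joints at [1.013, 0.104, 0.097, 1.564, 0, 1.353], TCP at [0.2, 0.566, 0.231] pointing down, gripper open.
Joint ranges: [-2.99, 2.99], [-0.84, 1.86], [-1.1, 1.16], [-1.84, 2.11], [-1.51, 1.56], [-3.14, 3.14]. Speed limits (rad/s): [2.22, 2.22, 2.57, 3.14, 3.14, 3.14].

INTERFACE

Orientations are given as a unit quaternion [w, x, y, z].
In Python, from bench import readout, eyes, workorder gives the robot as it stands.
- The arm moves only by the tool play_rows, never from a script. Its argument "increments" is one flat list of numbers, 4 for each row, row after row: the shift along the tool's x, y, z in m, then the turn about the tool's z in rad. In form: [dx, dy, dz, roll, dx, dy, dz, roll, ...]. A call has 1 to 10 rows; each row is the pose to reach, as a shift and turn from the pose commanded when the call began, along the tool's axes at that moment; what a row does not reach only later rows make up. A row lasts 1/8 s, in which the tool goes at most 62.5 mm and 10.7 degrees, less where a joint would pass 70% of its speed; a pose out of reach is approached as far as the arm can. A call with a gripper value outside its range is refused whole. "hand" is the finger opening in m, from 0 to 0.0854, set as the call begins (left out, the last holds). The fingers move at their own pace and stop on an object; "grip_force" is the grip in N (left out, the last holds). Time passes only in rows, so rows that repeat a pose let the fingers close. It gives the time, the measured TCP pose, the force, the opening and the grip force at its end, in the units of the state.
- readout.state(): the state, without advancing time (a new reading comes with each control period).
- eyes.get_image(name): name is "side" or "top" or "wrist"; returns a dict with "img" (384x512x3 uint8, red, green, blue), "K" (3x3 intrinsics, pixels), "R" (3x3) and "t" (3): a world point X has camera coordinates R X + t; the wrist camera has in their place "T_tool_cam" (4x4, takes a point from camera to tool coordinates, whose origin is the TCP and whose axes are the flange's). Camera axes: x right, y down, z forward; pixel columns grow to the right and rows downward; lengths in m; the calibration is good to about 2 mm. A picture is of the moment at which its call begins: read the wrist's pose just before it. There is no depth.
- workorder.close_job(): hands the job in; it is judged then, once.
The state is a dict: "time_s": time; "qpos": joint angles; "qvel": joint speeds; "joint_efforts": joint torques, N m; "tool_pos": TCP position; "tcp_rot": TCP orientation; "ft_force": force on the tool from outside, world axes, zero at the start; "torque": the same for the moment, N m; "gripper_width": opening from 0.0 (shut) to 1.0 (fully open); "gripper_force": force on a finger pad.
Only numpy, scipy, OpenCV 4.12 (cv2) and the standard library are available. Lean on these libraries where they do the work, as an engineer would, in place of code of your own. Each camera call takes 0.05 s, during which the arm holds its last target. There are 200 camera calls.

## Working session

There is one attempt and no reset: what is moved stays moved. The work goes in short steps, Python scripts to look and compute and a tool call to move; the robot and the scene stay as the last step left them, time stands still between calls to the robot, and variables do not carry over. Pictures are saved under pics/ and viewed, at most 14 in all, crops included, and the job is handed in when it is done.

Besides the shell and the picture viewer there is one more tool, called after ">>>" as name(argument=value, ...), one argument or row to a line, values as JSON. play_rows: Moves the arm, as the interface text tells. Its arguments: {"type":"object","properties":{"increments":{"type":"array","items":{"type":"number"}},"hand":{"type":"number"},"grip_force":{"type":"number"}},"required":["increments"]}

```bash
ls; mkdir -p pics; cat > h.py <<'E'
import sys; sys.path.insert(0,'.')
import numpy as np, cv2
from bench import readout, eyes, workorder
def grab(n):
    d=eyes.get_image(n); return d
def save(img,f,scale=1):
    cv2.imwrite(f'pics/{f}.png',cv2.resize(img[...,::-1],None,fx=scale,fy=scale,interpolation=cv2.INTER_CUBIC))
def ray(d,u,v):
    r=np.linalg.inv(d['K'])@np.array([u,v,1.]); return -d['R'].T@d['t'], d['R'].T@r
def onz(d,u,v,z):
    o,r=ray(d,u,v); return o+r*(z-o[2])/r[2]
def proj(d,X):
    p=d['K']@(d['R']@np.array(X)+d['t']); return p[:2]/p[2]
E
python3 - <<'E'
from h import *
import pickle
s=readout.state(); print(s)
for n in('top','side'):
    d=grab(n); pickle.dump(d,open(n+'.pkl','wb')); save(d['img'],n+'0',1.5); print(n,d['K'],d['R'],d['t'])
d=grab('wrist');print(d['T_tool_cam'],d['K'])
E
```

```text
pics
{'time_s': 0.0, 'qpos': array([ 1.01328133e+00,  1.04665979e-01,  9.64652767e-02,  1.56391025e+00,
       -7.60119697e-06,  1.35313341e+00]), 'qvel': array([ 1.16982509e-04, -3.65012546e-05, -6.54734585e-05,  1.21629991e-04,
       -1.49222061e-03, -1.18720090e-03]), 'joint_efforts': array([ 1.13425802e-03, -5.56923258e+01,  5.03654337e+01,  1.68517692e-02,
       -3.22735823e-04, -1.95423735e-05]), 'tool_pos': array([0.19979823, 0.56539931, 0.23053964]), 'tcp_rot': array([-2.44918187e-04,  1.69109413e-01,  9.85597065e-01, -6.09993463e-04]), 'ft_force': array([0.800546  , 0.49975849, 0.47897992]), 'torque': array([-0.00156963,  0.05181888,  0.01923233]), 'gripper_force': 0.0, 'gripper_width': 1.0044167836297682}
top [[346.48421494   0.         257.09311569]
 [  0.         346.48421494 190.23675863]
 [  0.           0.           1.        ]] [[-0.00948139 -0.99988217 -0.01207253]
 [-0.98569212  0.01137732 -0.16817135]
 [ 0.16828889  0.0103053  -0.98568385]] [-0.04587764  0.52818616  0.99867364]
side [[406.14313833   0.         257.90144975]
 [  0.         406.14313833 196.6262587 ]
 [  0.           0.           1.        ]] [[ 0.86333714 -0.50422144  0.02024178]
 [-0.32012882 -0.57825594 -0.75042495]
 [ 0.39008528  0.64138975 -0.66064565]] [-0.47459857  0.2316559   1.17307106]
[[ 1.87458616e-04 -9.65121742e-01 -2.61801427e-01  6.54847666e-02]
 [ 9.99999472e-01 -8.35610984e-05  1.02407826e-03  5.80593615e-04]
 [-1.01023661e-03 -2.61801481e-01  9.65121217e-01 -1.42327230e-01]
 [ 0.00000000e+00  0.00000000e+00  0.00000000e+00  1.00000000e+00]] [[329.85472998   0.         252.54950553]
 [  0.         329.85472998 191.31577368]
 [  0.           0.           1.        ]]
```

View pics/top0.png

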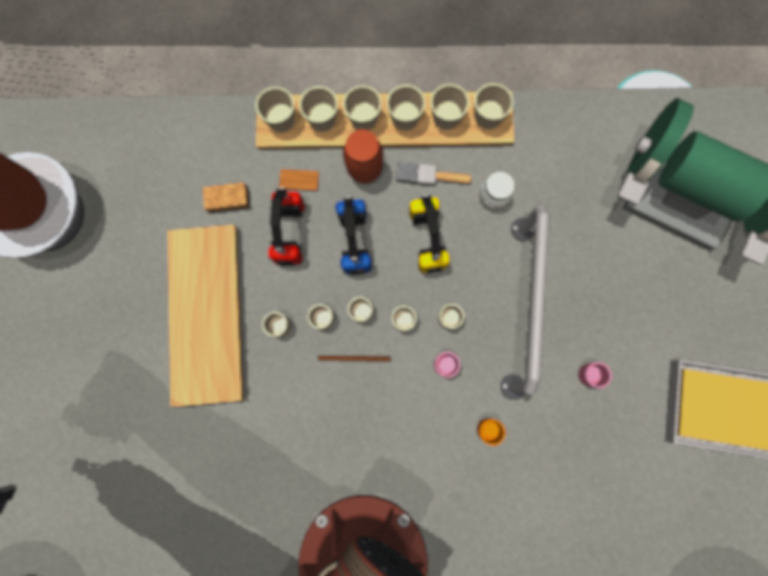

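View pics/side0.png

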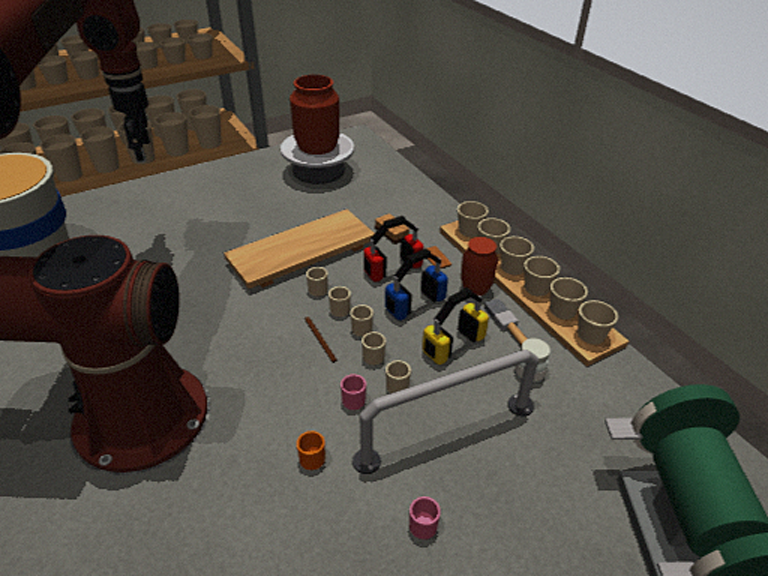

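The top view shows five clay cups standing loose, in 1.5x pixels: (275,324), (320,317), (360,310), (403,319) and (452,317). The pink cups (447,365), (595,375) and the orange one (490,431) are look-alikes. The six on the far board are already shelved, so they aren't loose. The muffs are red (286,227), blue (353,235) and yellow (430,233). The rail runs from (541,212) to (531,390), and the empty board is at (205,315).

```bash
cat >> h.py <<'E'
def blobs(m,amin=20):
    n,l,st,c=cv2.connectedComponentsWithStats(m.astype(np.uint8))
    return sorted([(int(st[i,4]),c[i].round(1).tolist(),st[i,:4].tolist()) for i in range(1,n) if st[i,4]>=amin],reverse=True)
def hsv(img): return cv2.cvtColor(img,cv2.COLOR_RGB2HSV).astype(int)
def masks(img):
    h=hsv(img);H,S,V=h[...,0],h[...,1],h[...,2]
    return dict(red=((H<5)|(H>175))&(S>190)&(V>90),blue=(H>100)&(H<125)&(S>140)&(V>60),yellow=(H>24)&(H<34)&(S>190)&(V>120),
      wood=(H>10)&(H<24)&(S>90)&(V>120), clay=(H>18)&(H<35)&(S>25)&(S<110)&(V>150))
E
python3 - <<'E'
from h import *
import pickle
d=pickle.load(open('top.pkl','rb'));d2=pickle.load(open('side.pkl','rb'))
print('cam',-d['R'].T@d['t'],-d2['R'].T@d2['t'])
for k,m in masks(d['img']).items():
    print(k)
    for b in blobs(m): print('  ',b, onz(d,*b[1],dict(wood=.035,clay=.045).get(k,.065)).round(3))
for u,v in [(541,212),(531,390)]: print('rail',onz(d,u/1.5,v/1.5,.16).round(3))
for k in ('red','blue','yellow'):
  print('side',k,blobs(masks(d2['img'])[k]))
h=hsv(d['img'])
for p in [(275,325),(285,330),(320,318),(205,315),(290,255),(283,325)]: print(p,h[int(p[1]/1.5),int(p[0]/1.5)])
E
```

```text
cam [ 0.35212828 -0.06217321  1.0726484 ] [ 0.02630056 -0.85774213  0.95843138]
red
   (144, [190.6, 169.0], [180, 163, 20, 11]) [0.591 0.146 0.065]
   (75, [195.0, 132.5], [189, 128, 12, 9]) [0.705 0.136 0.065]
blue
   (160, [237.4, 174.8], [228, 168, 19, 13]) [0.571 0.007 0.065]
   (57, [238.7, 137.4], [235, 134, 8, 8]) [0.687 0.003 0.065]
   (38, [226.8, 138.3], [224, 135, 6, 8]) [0.685 0.039 0.065]
yellow
   (152, [288.3, 173.2], [280, 167, 19, 12]) [ 0.574 -0.145  0.065]
   (70, [277.9, 137.4], [274, 133, 9, 9]) [ 0.686 -0.116  0.065]
   (23, [289.7, 134.7], [288, 132, 4, 7]) [ 0.694 -0.152  0.065]
wood
   (5494, [135.7, 210.6], [112, 150, 50, 121]) [0.471 0.316 0.035]
   (2641, [482.4, 272.6], [452, 246, 60, 54]) [ 0.28  -0.702  0.035]
   (1538, [294.0, 85.9], [247, 61, 96, 36]) [ 0.866 -0.173  0.035]
   (1018, [203.7, 87.5], [171, 63, 67, 36]) [0.865 0.117 0.035]
   (437, [149.3, 130.2], [135, 122, 30, 18]) [0.725 0.286 0.035]
   (340, [198.9, 119.4], [186, 113, 27, 14]) [0.758 0.13  0.035]
   (281, [327.6, 287.7], [318, 279, 20, 19]) [ 0.241 -0.253  0.035]
   (130, [302.1, 11
[... 742 characters left out ...]
, 80, 3, 17]) [0.856 0.224 0.045]
   (22, [341.4, 91.6], [336, 86, 8, 9]) [ 0.84  -0.32   0.045]
rail [ 0.64  -0.336  0.16 ]
rail [ 0.323 -0.3    0.16 ]
side red [(62, [248.2, 170.2], [243, 164, 13, 11]), (26, [278.2, 163.1], [275, 160, 7, 6]), (23, [272.2, 158.3], [270, 156, 5, 6])]
side blue [(79, [264.1, 195.1], [257, 189, 15, 12]), (35, [294.1, 184.7], [291, 181, 7, 8]), (28, [286.8, 179.4], [284, 177, 6, 6])]
side yellow [(25, [286.4, 219.4], [284, 217, 6, 6]), (24, [313.0, 204.2], [310, 202, 6, 6]), (20, [295.2, 225.6], [292, 224, 7, 4])]
(275, 325) [ 30  27 209]
(285, 330) [ 24  41 130]
(320, 318) [ 33  24 217]
(205, 315) [ 20 122 217]
(290, 255) [  1 226 184]
(283, 325) [ 33  26 217]
```

```bash
cat >> h.py <<'E'
from scipy.spatial.transform import Rotation as Ro
def toolR(s): w,x,y,z=s['tcp_rot']; return Ro.from_quat([x,y,z,w])
def go(x,y,z,ang=None):
    """increments to reach world xyz with tool y at angle ang (deg, mod 180)"""
    s=readout.state(); R=toolR(s); v=R.inv().apply(np.array([x,y,z])-s['tool_pos'])
    ty=R.apply([0,1,0]); a=np.degrees(np.arctan2(ty[1],ty[0]))
    r=0 if ang is None else -np.radians((ang-a+90)%180-90)
    print('t',round(s['time_s'],2),'pos',s['tool_pos'].round(4),'ang',a.round(1),'-> inc',v.round(4),'roll',round(r,3),'q6',s['qpos'][5].round(2),'w',round(s['gripper_width'],2))
def wcam():
    s=readout.state(); d=eyes.get_image('wrist'); T=d['T_tool_cam']; R=toolR(s).as_matrix()
    Rw=R@T[:3,:3]; tw=R@T[:3,3]+s['tool_pos']
    d['R']=Rw.T; d['t']=-Rw.T@tw; return d
E
python3 -c "
from h import *
go(.64,.14,.34,85)"
```

```text
t 0.15 pos [0.1998 0.5655 0.2307] ang 70.5 -> inc [-0.5568 -0.2546 -0.1092] roll -0.253 q6 1.35 w 1.0
```

>>> play_rows(
  increments=[0,0,-0.06,0,-0.05,-0.02,-0.1,-0.05,-0.557,-0.255,-0.109,-0.253,-0.557,-0.255,-0.109,-0.253,-0.557,-0.255,-0.109,-0.253,-0.557,-0.255,-0.109,-0.253,-0.557,-0.255,-0.109,-0.253,-0.557,-0.255,-0.109,-0.253,-0.557,-0.255,-0.109,-0.253,-0.557,-0.255,-0.109,-0.253],
  hand=0.05,
)

```text
time_s: 1.4
tool_pos: [0.593, 0.1852, 0.3388]
tcp_rot: [-0.0, 0.043, 0.999, 0.0]
ft_force: [0.5, 0.8, -0.4]
gripper_width: 0.587
gripper_force: 0.0
```

>>> play_rows(
  increments=[0,0,0,0,0,0,0,0],
)

```text
time_s: 1.65
tool_pos: [0.5916, 0.1869, 0.3386]
tcp_rot: [-0.0, 0.044, 0.999, 0.0]
ft_force: [-1.1, -0.1, 0.3]
gripper_width: 0.585
gripper_force: 0.0
```

```bash
python3 - <<'E'
from h import *
import pickle
go(.64,.14,.34,85)
d=wcam(); pickle.dump(d,open('w1.pkl','wb')); save(d['img'],'w1',1.5)
print(proj(d,[.64,.14,.148]))
E
```

```text
t 1.65 pos [0.5916 0.1869 0.3386] ang 85.0 -> inc [-0.0523 -0.0425 -0.0015] roll -0.0 q6 0.18 w 0.59
[212.0085095  216.12162571]
```

View pics/w1.png

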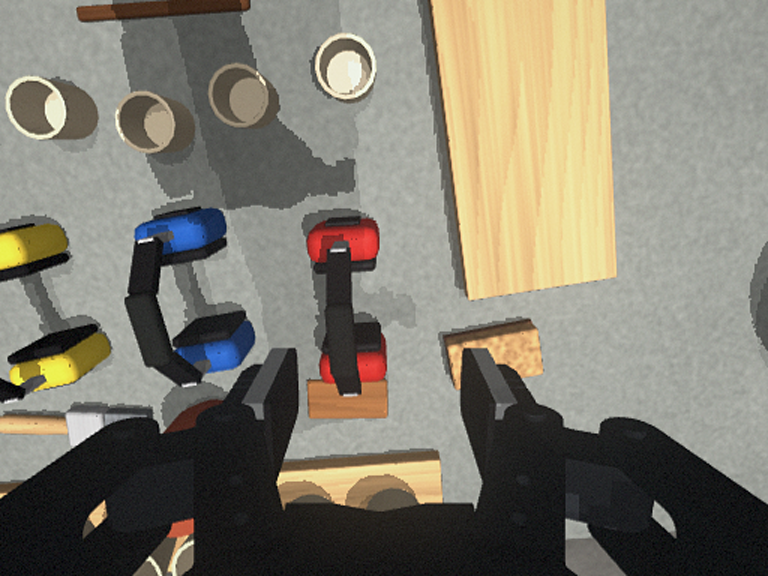

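The wrist view at 1.5x shows the red band from (338,250) to (347,393), the blue band from (148,240) to (187,383) and yellow at the left edge. Four of the five clay cups are along the top. I'll measure the bands from their black masks.

```bash
python3 - <<'E'
from h import *
import pickle
d=pickle.load(open('w1.pkl','rb')); img=d['img'].astype(int)
h=hsv(d['img']); blk=(h[...,2]<60)
for name,x0,x1 in (('red',205,255),('blue',80,140)):
    print(name)
    for v in range(160,266,6):
        c=np.where(blk[v,x0:x1])[0]+x0
        if len(c): print(v,c.min(),c.max(),len(c),end=' | ')
    print()
# triangulate sides with top view: colour masks of cups
t=pickle.load(open('top.pkl','rb'))
M=masks(d['img'])
for k in('red','blue','yellow'):
    print(k,[(b,onz(d,*b[1],.06).round(3).tolist()) for b in blobs(M[k],60)])
E
```

```text
red
166 218 232 4 | 172 218 250 19 | 178 209 249 41 | 184 218 233 16 | 190 218 233 16 | 196 218 233 16 | 202 218 234 17 | 208 217 234 18 | 214 217 250 20 | 220 218 253 36 | 226 216 253 38 | 232 214 253 39 | 238 220 237 18 | 244 220 237 18 | 250 222 238 17 | 256 225 240 16 | 262 227 228 2 | 
blue
160 103 107 5 | 166 89 139 33 | 172 89 134 46 | 178 88 106 19 | 184 87 106 20 | 190 86 105 20 | 196 87 103 17 | 202 84 104 21 | 208 86 106 21 | 214 88 139 33 | 220 90 139 39 | 226 92 139 46 | 232 94 114 21 | 238 95 121 27 | 244 102 129 28 | 250 111 134 24 | 256 119 120 2 | 
red [((382, [229.0, 162.6], [205, 153, 48, 22]), [0.599, 0.157, 0.06]), ((146, [248.4, 248.4], [239, 241, 19, 13]), [0.721, 0.171, 0.06]), ((89, [217.2, 247.1], [214, 238, 9, 17]), [0.716, 0.128, 0.06]), ((69, [244.3, 238.9], [238, 236, 17, 8]), [0.707, 0.166, 0.06])]
blue [((1068, [124.1, 152.9], [90, 139, 61, 31]), [0.575, 0.024, 0.06]), ((820, [147.7, 232.9], [117, 214, 53, 34]), [0.686, 0.035, 0.06])]
yellow []
```

```bash
python3 - <<'E'
from h import *
import pickle
d=pickle.load(open('w1.pkl','rb')); t=pickle.load(open('top.pkl','rb'))
P=lambda *p:[onz(d,*p,.148).round(3).tolist()]
print('red kinks',P(225.5,203),P(228.5,244),'blue',P(95,197),P(110,241))
print('legs bottom red',onz(d,225,168,.09),onz(d,232,261,.09))
# same in top view: black mask of band
h=hsv(t['img']); blk=h[...,2]<60
for n,x0,x1 in(('red',178,204),('blue',222,246),('yellow',272,300)):
    print(n,[(v,c.min()+x0,c.max()+x0) for v in range(128,180,4) for c in [np.where(blk[v,x0:x1])[0]] if len(c)])
E
```

```text
red kinks [[0.627, 0.156, 0.148]] [[0.674, 0.154, 0.148]] blue [[0.608, 0.02, 0.148]] [[0.659, 0.026, 0.148]]
legs bottom red [0.60020417 0.15365533 0.09      ] [0.72340937 0.149343   0.09      ]
red [(128, np.int64(185), np.int64(189)), (132, np.int64(183), np.int64(188)), (136, np.int64(182), np.int64(187)), (140, np.int64(182), np.int64(200)), (144, np.int64(181), np.int64(200)), (148, np.int64(181), np.int64(185)), (152, np.int64(182), np.int64(186)), (156, np.int64(182), np.int64(186)), (160, np.int64(182), np.int64(187)), (176, np.int64(187), np.int64(194))]
blue [(136, np.int64(231), np.int64(234)), (140, np.int64(230), np.int64(235)), (144, np.int64(227), np.int64(243)), (148, np.int64(228), np.int64(243)), (152, np.int64(231), np.int64(236)), (156, np.int64(232), np.int64(235)), (160, np.int64(232), np.int64(236)), (164, np.int64(233), np.int64(236)), (168, np.int64(230), np.int64(241))]
yellow [(132, np.int64(283), np.int64(285)), (136, np.int64(284), np.int64(287)), (140, np.int64(285), np.int64(289)), (144, np.int64(276), np.int64(291)), (148, np.int64(276), np.int64(291)), (152, np.int64(286), np.int64(291)), (156, np.int64(287), np.int64(292)), (160, np.int64(288), np.int64(292)), (164, np.int64(288), np.int64(294)), (168, np.int64(289), np.int64(291))]
```

>>> play_rows(
  increments=[-0.063,-0.028,0.02,-0.052,-0.063,-0.028,0.07,-0.052,-0.063,-0.028,0.12,-0.052,-0.063,-0.028,0.12,-0.052,-0.063,-0.028,0.12,-0.052],
)

```text
time_s: 2.33
tool_pos: [0.6525, 0.1545, 0.2222]
tcp_rot: [0.002, 0.017, 1.0, 0.0]
ft_force: [1.1, 0.4, 1.5]
gripper_width: 0.585
gripper_force: 0.0
```

```bash
python3 - <<'E'
from h import *
import pickle
go(.651,.154,.137,88)
d=wcam(); pickle.dump(d,open('w2.pkl','wb')); save(d['img'],'w2',1.5)
for z in (.22,.148): print(proj(d,[.651,.154,z]))
E
```

```text
t 2.33 pos [0.6525 0.1545 0.2222] ang 88.1 -> inc [ 0.0017 -0.0006  0.0852] roll 0.001 q6 0.07 w 0.59
[250.17216943 241.50332472]
[250.79020991 198.13415125]
```

View pics/w2.png

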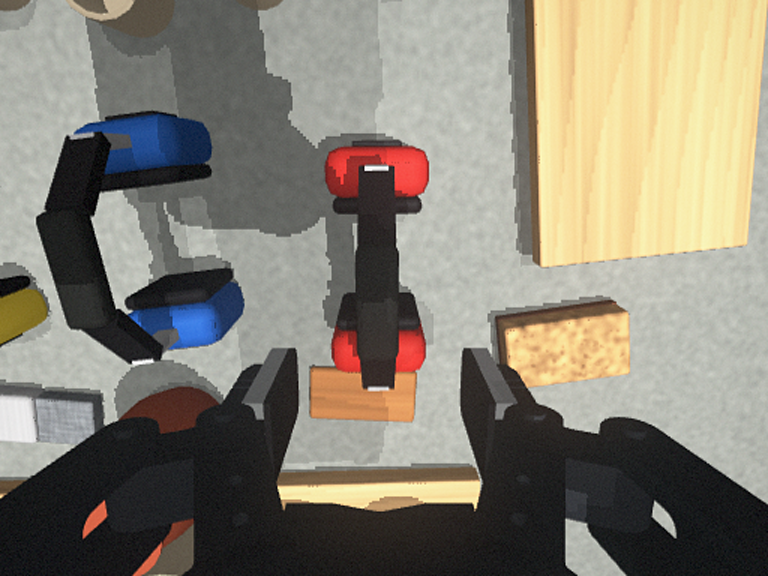

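The red pad is centred at (377,292), about where I predicted, so I'll descend and grip.

>>> play_rows(
  increments=[0.002,0,0.04,0,0.002,0,0.07,0,0.002,0,0.087,0,0.002,0,0.087,0,0.002,0,0.087,0],
)

```text
time_s: 3.0
tool_pos: [0.6513, 0.1537, 0.1342]
tcp_rot: [0.001, 0.017, 1.0, 0.0]
ft_force: [0.1, -0.2, 0.9]
gripper_width: 0.586
gripper_force: 0.0
```

>>> play_rows(
  increments=[0,0,0,0,0,0,0,0,0,0,0,0,0,0,0,0,0,0,0,0,0,0,0,0],
  hand=0.0,
  grip_force=50,
)

```text
time_s: 3.75
tool_pos: [0.6509, 0.1537, 0.1333]
tcp_rot: [0.001, 0.017, 1.0, 0.0]
ft_force: [0.8, 0.2, 5.5]
gripper_width: 0.219
gripper_force: 50.2
```

>>> play_rows(
  increments=[0,0,-0.02,0,0,0,-0.06,0,0,0,-0.12,0,0,0,-0.18,0,0,0,-0.22,0,0,0,-0.22,0,0,0,-0.22,0,0,0,-0.22,0],
)

```text
time_s: 4.75
tool_pos: [0.6496, 0.1536, 0.3501]
tcp_rot: [-0.001, 0.017, 1.0, -0.0]
ft_force: [0.2, -0.9, -1.7]
gripper_width: 0.22
gripper_force: 49.3
```

```bash
python3 - <<'E'
from h import *
import pickle
r0=np.array([.640,-.336]);
t=pickle.load(open('top.pkl','rb'));sd=pickle.load(open('side.pkl','rb'))
# rail ends from both views: fit bar centreline in top via brightness
h=hsv(t['img']);g=(h[...,1]<30)&(h[...,2]>150)
pts=[]
for v in range(150,252,6):
    c=np.where(g[v,340:372])[0]+340
    if len(c): pts.append((v,c.min(),c.max()))
print(pts)
go(.651,.154,.34,88)
d=wcam(); save(d['img'],'w3',1)
E
```

```text
[(150, np.int64(359), np.int64(365)), (156, np.int64(359), np.int64(364)), (162, np.int64(358), np.int64(364)), (168, np.int64(343), np.int64(364)), (174, np.int64(358), np.int64(364)), (180, np.int64(357), np.int64(363)), (186, np.int64(357), np.int64(363)), (192, np.int64(357), np.int64(363)), (198, np.int64(356), np.int64(362)), (204, np.int64(356), np.int64(362)), (210, np.int64(356), np.int64(362)), (216, np.int64(355), np.int64(361)), (222, np.int64(355), np.int64(361)), (228, np.int64(354), np.int64(361)), (234, np.int64(354), np.int64(360)), (240, np.int64(354), np.int64(360)), (246, np.int64(353), np.int64(360))]
t 4.75 pos [0.6496 0.1536 0.3501] ang 88.0 -> inc [-0.0014  0.0005  0.0101] roll 0.0 q6 0.07 w 0.22
```

```bash
python3 - <<'E'
from h import *
import pickle
t=pickle.load(open('top.pkl','rb'))
a=onz(t,362,150,.157);b=onz(t,356.5,246,.157); u=(a-b)[:2];u/=np.linalg.norm(u); ang=np.degrees(np.arctan2(u[1],u[0]))
mid=(onz(t,541/1.5,211/1.5,.157)+onz(t,531/1.5,391/1.5,.157))[:2]/2
f=b[:2]+u*((mid-b[:2])@u)
print(a,b,ang,mid,f)
for s in(.09,0,-.09): print(s,f+s*u)
p=f+.09*u
go(*p,.35,ang)
E
```

```text
[ 0.61638275 -0.33952339  0.157     ] [ 0.35837354 -0.30971719  0.157     ] -6.589813305694139 [ 0.48195653 -0.31930417] [ 0.48142188 -0.3239322 ]
0.09 [ 0.57082727 -0.33426065]
0 [ 0.48142188 -0.3239322 ]
-0.09 [ 0.39201649 -0.31360375]
t 4.8 pos [0.6496 0.1536 0.3503] ang 88.0 -> inc [ 0.0618 -0.4903  0.0005] roll -1.491 q6 0.07 w 0.22
```

View pics/w3.png

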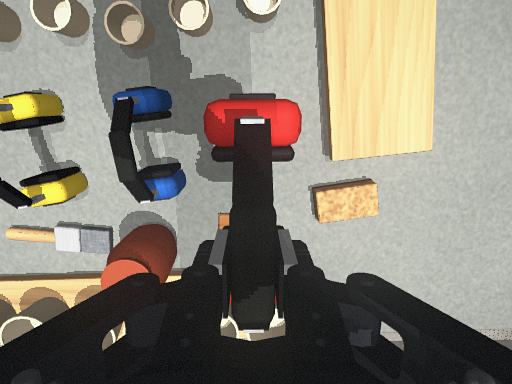

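>>> play_rows(
  increments=[0.01,-0.05,-0.01,0.18,0.01,-0.1,-0.01,0.35,0.02,-0.15,-0.01,0.53,0.02,-0.2,-0.01,0.71,0.03,-0.25,-0.01,0.89,0.04,-0.3,-0.01,1.07,0.04,-0.35,-0.01,1.25,0.05,-0.4,-0.01,1.43,0.06,-0.45,-0.01,1.58,0.062,-0.49,-0.01,1.65],
)

```text
time_s: 6.05
tool_pos: [0.57, -0.3357, 0.361]
tcp_rot: [-0.001, 0.748, 0.664, -0.0]
ft_force: [0.4, -0.5, -2.2]
gripper_width: 0.222
gripper_force: 49.5
```

>>> play_rows(
  increments=[0,0,0,0,0,0,0,0,0,0,0,0],
)

```text
time_s: 6.42
tool_pos: [0.5714, -0.3327, 0.362]
tcp_rot: [-0.0, 0.746, 0.666, 0.0]
ft_force: [-0.5, 0.1, -1.3]
gripper_width: 0.22
gripper_force: 49.5
```

```bash
python3 - <<'E'
from h import *
go(.571,-.334,.20,-6.6)
d=wcam(); save(d['img'],'w4',1.5)
for s in (-.1,0,.09,.145): print(s,proj(d,[.4814+s*.9934,-.3239-s*.1148,.165])*1.5)
E
```

```text
t 6.42 pos [ 0.5714 -0.3327  0.362 ] ang -6.4 -> inc [-0.0014 -0.0003  0.162 ] roll 0.003 q6 0.96 w 0.22
-0.1 [104.35684129 253.83354964]
0 [247.83769055 254.21927203]
0.09 [376.84777798 254.56609238]
0.145 [455.63013258 254.77788453]
```

View pics/w4.png

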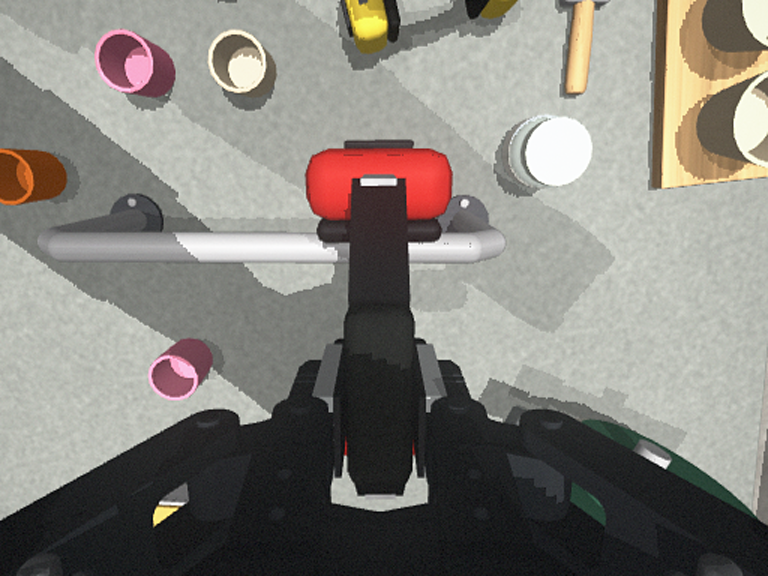

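The red muff hangs squarely over the bar, which spans 1.5x pixels (40..505, 247). So the rail's true middle is about 17 mm farther along than my first estimate. I'll shift 18 mm along the bar and lower.

>>> play_rows(
  increments=[0,0.018,0,0,0,0.018,0.05,0,0,0.018,0.1,0,0,0.018,0.15,0,0,0.018,0.175,0,0,0.018,0.184,0,0,0.018,0.19,0,0,0.018,0.191,0,0,0.018,0.191,0],
)

```text
time_s: 7.6
tool_pos: [0.5895, -0.3363, 0.172]
tcp_rot: [0.001, 0.746, 0.666, 0.0]
ft_force: [0.3, 0.8, -2.3]
gripper_width: 0.223
gripper_force: 49.5
```

>>> play_rows(
  increments=[0,0,0.003,0,0,0,0.003,0,0,0,0.003,0,0,0,0.003,0],
)

```text
time_s: 8.1
tool_pos: [0.5891, -0.336, 0.168]
tcp_rot: [0.0, 0.746, 0.666, 0.0]
ft_force: [0.4, -0.0, -1.5]
gripper_width: 0.219
gripper_force: 49.5
```

>>> play_rows(
  increments=[0,0,0,0,0,0,0,0,0,0,0,0,0,0,0,0,0,0,-0.005,0,0,0,-0.015,0,0,0,-0.03,0,0,0,-0.08,0,0,0,-0.13,0,0,0,-0.18,0],
  hand=0.045,
)

```text
time_s: 9.35
tool_pos: [0.5888, -0.3358, 0.351]
tcp_rot: [0.001, 0.746, 0.666, 0.0]
ft_force: [0.4, -0.6, -0.2]
gripper_width: 0.525
gripper_force: 0.0
```

```bash
python3 - <<'E'
from h import *
import pickle
d=wcam(); sd=grab('side')
w=cv2.resize(d['img'],(400,300)); s=cv2.resize(sd['img'][120:330,200:480],(400,300))
save(np.hstack([w,s]),'p5')
go(.634,.023,.34,96)
E
```

```text
t 9.45 pos [ 0.59   -0.3369  0.3563] ang -6.5 -> inc [0.3626 0.0026 0.0141] roll 1.352 q6 0.97 w 0.53
```

View pics/p5.png

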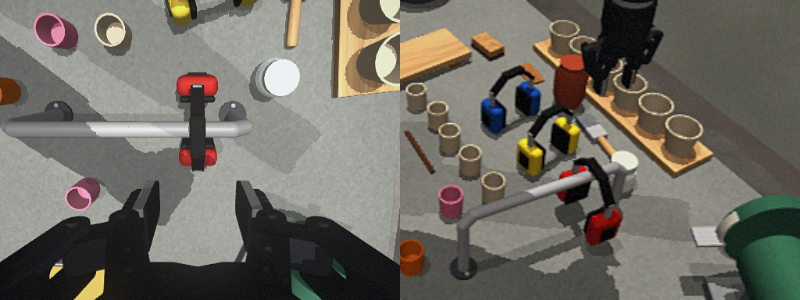

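Red hangs on the bar, with the two ear cups at (197,85) and (197,155) in the left panel. Next is blue.

>>> play_rows(
  increments=[0.04,0,0,-0.18,0.08,0,0,-0.36,0.12,0,0,-0.54,0.16,0,0,-0.72,0.2,0,0,-0.9,0.24,0,0,-1.08,0.28,0,0,-1.26,0.32,0,0.03,-1.44,0.36,0.003,0.06,-1.62,0.363,0.003,0.1,-1.789],
)

```text
time_s: 10.7
tool_pos: [0.6339, 0.0269, 0.2485]
tcp_rot: [0.001, -0.056, 0.998, -0.0]
ft_force: [-1.0, 0.0, 0.3]
gripper_width: 0.528
gripper_force: 0.0
```

>>> play_rows(
  increments=[0,0,0.025,0,0,0,0.025,0,0,0,0.025,0],
)

```text
time_s: 11.08
tool_pos: [0.6338, 0.0241, 0.2247]
tcp_rot: [0.001, -0.052, 0.999, -0.0]
ft_force: [-0.4, -0.1, 0.5]
gripper_width: 0.527
gripper_force: 0.0
```

```bash
python3 - <<'E'
from h import *
go(.634,.023,.135,96)
d=wcam(); save(d['img'],'w6',1.5)
print(proj(d,[.634,.023,.148])*1.5)
blk=hsv(d['img'])[...,2]<60
print([(v,c.min()+200,c.max()+200) for v in range(120,240,6) for c in [np.where(blk[v,200:310])[0]] if len(c)])
E
```

```text
t 11.07 pos [0.6338 0.0241 0.2247] ang 95.9 -> inc [ 0.0001 -0.001   0.0897] roll -0.001 q6 -0.27 w 0.53
[375.56166847 298.90800266]
[(120, np.int64(230), np.int64(253)), (126, np.int64(230), np.int64(253)), (132, np.int64(215), np.int64(272)), (138, np.int64(218), np.int64(270)), (144, np.int64(229), np.int64(253)), (150, np.int64(229), np.int64(253)), (156, np.int64(229), np.int64(253)), (162, np.int64(227), np.int64(254)), (168, np.int64(227), np.int64(254)), (174, np.int64(227), np.int64(254)), (180, np.int64(227), np.int64(254)), (186, np.int64(227), np.int64(254)), (192, np.int64(223), np.int64(260)), (198, np.int64(220), np.int64(268)), (204, np.int64(218), np.int64(269)), (210, np.int64(216), np.int64(271)), (216, np.int64(225), np.int64(267)), (222, np.int64(227), np.int64(254)), (228, np.int64(227), np.int64(253)), (234, np.int64(200), np.int64(308))]
```

View pics/w6.png

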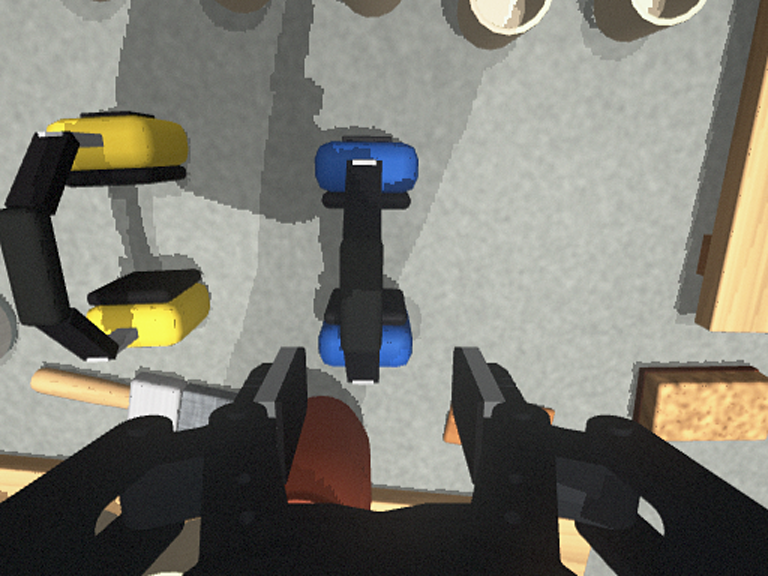

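The blue pad is centred at (361,284), about 6 mm to the left of and 5 mm nearer than the fingers. I'll correct for that and grip.

>>> play_rows(
  increments=[0.005,-0.0065,0.03,0,0.005,-0.0065,0.06,0,0.005,-0.0065,0.085,0,0.005,-0.0065,0.089,0,0.005,-0.0065,0.089,0],
)

```text
time_s: 11.75
tool_pos: [0.6297, 0.0171, 0.1355]
tcp_rot: [0.001, -0.052, 0.999, -0.0]
ft_force: [0.8, -0.3, -0.6]
gripper_width: 0.53
gripper_force: 0.0
```

>>> play_rows(
  increments=[0,0,0,0,0,0,0,0,0,0,0,0,0,0,0,0,0,0,0,0,0,0,0,0],
  hand=0.0,
  grip_force=50,
)

```text
time_s: 12.5
tool_pos: [0.6301, 0.0169, 0.1357]
tcp_rot: [0.001, -0.052, 0.999, -0.0]
ft_force: [0.1, -0.4, 5.5]
gripper_width: 0.224
gripper_force: 50.2
```

>>> play_rows(
  increments=[0,0,-0.02,0,0,0,-0.06,0,0,0,-0.12,0,0,0,-0.18,0,0,0,-0.225,0,0,0,-0.225,0,0,0,-0.225,0,0,0,-0.225,0],
)

```text
time_s: 13.5
tool_pos: [0.6285, 0.0174, 0.3573]
tcp_rot: [-0.001, -0.052, 0.999, 0.0]
ft_force: [0.5, 0.6, -1.4]
gripper_width: 0.221
gripper_force: 49.3
```

```bash
python3 - <<'E'
from h import *
u=np.array([.9934,-.1148]); f=np.array([.498,-.3240])
print(f-.0*u,f-.093*u)
go(*f,.36,-6.6)
E
```

```text
[ 0.498 -0.324] [ 0.4056138 -0.3133236]
t 13.5 pos [0.6285 0.0174 0.3573] ang 96.0 -> inc [ 0.1653 -0.326  -0.0025] roll -1.351 q6 -0.28 w 0.22
```

>>> play_rows(
  increments=[0.016,-0.033,-0.01,0.18,0.032,-0.066,-0.01,0.36,0.05,-0.1,-0.01,0.54,0.066,-0.13,-0.01,0.72,0.082,-0.163,-0.01,0.9,0.1,-0.196,-0.01,1.08,0.116,-0.23,-0.01,1.26,0.132,-0.26,-0.01,1.44,0.15,-0.295,-0.01,1.62,0.165,-0.326,-0.01,1.79],
)

```text
time_s: 14.75
tool_pos: [0.4978, -0.3249, 0.3676]
tcp_rot: [-0.001, 0.749, 0.663, -0.0]
ft_force: [0.6, 0.2, -0.8]
gripper_width: 0.216
gripper_force: 49.3
```

>>> play_rows(
  increments=[0,0,0,0,0,0,0,0,0,0,0,0],
)

```text
time_s: 15.12
tool_pos: [0.4991, -0.3231, 0.3687]
tcp_rot: [-0.0, 0.746, 0.666, 0.0]
ft_force: [-0.3, 0.2, -1.5]
gripper_width: 0.222
gripper_force: 49.4
```

```bash
python3 - <<'E'
from h import *
go(.498,-.324,.172,-6.6)
d=wcam(); save(d['img'],'w7',1)
E
```

```text
t 15.12 pos [ 0.4991 -0.3231  0.3687] ang -6.5 -> inc [-0.0011 -0.0009  0.1967] roll 0.002 q6 0.89 w 0.22
```

View pics/w7.png

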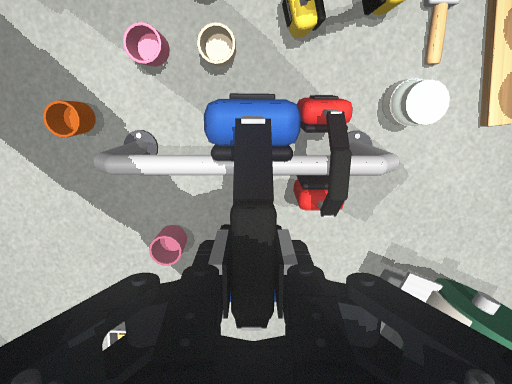

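The blue muff is over the middle of the bar and clear of red, so I'll lower it.

>>> play_rows(
  increments=[-0.001,-0.001,0.05,0,-0.001,-0.001,0.1,0,-0.001,-0.001,0.15,0,-0.001,-0.001,0.175,0,-0.001,-0.001,0.19,0,-0.001,-0.001,0.197,0,-0.001,-0.001,0.199,0,-0.001,-0.001,0.199,0,-0.001,-0.001,0.199,0],
)

```text
time_s: 16.3
tool_pos: [0.498, -0.3253, 0.1708]
tcp_rot: [0.001, 0.747, 0.665, 0.0]
ft_force: [-0.2, 0.2, -1.0]
gripper_width: 0.219
gripper_force: 49.3
```

>>> play_rows(
  increments=[0,0,0,0,0,0,0,0,0,0,0,0,0,0,0,0,0,0,-0.005,0,0,0,-0.015,0,0,0,-0.03,0,0,0,-0.08,0,0,0,-0.13,0,0,0,-0.18,0],
  hand=0.045,
)

```text
time_s: 17.55
tool_pos: [0.4976, -0.3248, 0.3528]
tcp_rot: [0.001, 0.747, 0.665, 0.0]
ft_force: [1.6, -0.9, 0.4]
gripper_width: 0.525
gripper_force: 0.0
```

```bash
python3 - <<'E'
from h import *
import pickle
t=pickle.load(open('top.pkl','rb'))
# calibrate top-view pad pixel->world with red,blue grasped centres
for n,p,w in(('red',(183.5,147),(.651,.154)),('blue',(233,152),(.630,.017)),('yel',(288,150),None)): print(n,onz(t,*p,.148).round(3),w)
go(.63,-.134,.34,103)
E
```

```text
red [0.634 0.15  0.148] (0.651, 0.154)
blue [0.618 0.013 0.148] (0.63, 0.017)
yel [ 0.622 -0.139  0.148] None
t 17.55 pos [ 0.4976 -0.3248  0.3528] ang -6.6 -> inc [0.2047 0.1096 0.0128] roll 1.229 q6 0.89 w 0.52
```

>>> play_rows(
  increments=[0.02,0.01,0,-0.18,0.04,0.02,0,-0.36,0.06,0.03,0,-0.55,0.08,0.04,0,-0.73,0.1,0.055,0,-0.92,0.13,0.07,0,-1.1,0.15,0.08,0,-1.29,0.18,0.1,0.02,-1.47,0.205,0.11,0.05,-1.66,0.205,0.11,0.1,-1.84],
)

```text
time_s: 18.8
tool_pos: [0.6323, -0.1326, 0.2517]
tcp_rot: [0.002, -0.081, 0.997, -0.001]
ft_force: [-0.1, -0.3, -1.9]
gripper_width: 0.525
gripper_force: 0.0
```

>>> play_rows(
  increments=[0,0,0.025,-0.04,0,0,0.025,-0.04,0,0,0.025,-0.04],
)

```text
time_s: 19.18
tool_pos: [0.6311, -0.1343, 0.2272]
tcp_rot: [0.001, -0.096, 0.995, -0.001]
ft_force: [-1.1, 0.3, -0.0]
gripper_width: 0.528
gripper_force: 0.0
```

```bash
python3 - <<'E'
from h import *
go(.63,-.134,.135,101)
d=wcam(); save(d['img'],'w8',1.5)
s=readout.state()['tool_pos']; print(proj(d,[s[0],s[1],.148])*1.5)
E
```

```text
t 19.18 pos [ 0.6311 -0.1343  0.2272] ang 101.1 -> inc [0.0012 0.0006 0.0922] roll 0.001 q6 -0.6 w 0.53
[377.93821091 297.46177629]
```

View pics/w8.png

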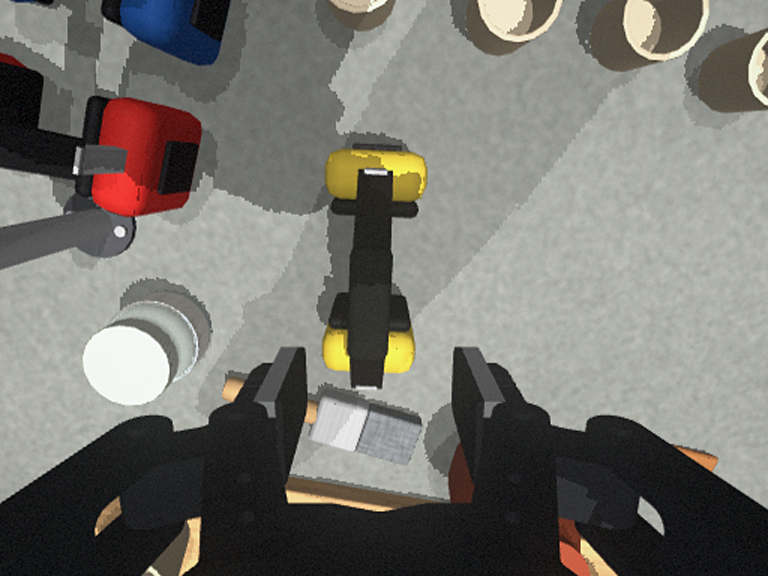

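The yellow pad is centred at (371,290), so only small corrections are needed before gripping.

>>> play_rows(
  increments=[0.003,-0.003,0.03,0.035,0.003,-0.003,0.06,0.035,0.003,-0.003,0.088,0.035,0.003,-0.003,0.091,0.035,0.003,-0.003,0.091,0.035],
)

```text
time_s: 19.85
tool_pos: [0.6289, -0.1378, 0.1358]
tcp_rot: [0.001, -0.079, 0.997, -0.0]
ft_force: [-0.3, 0.3, 1.2]
gripper_width: 0.525
gripper_force: 0.0
```

>>> play_rows(
  increments=[0,0,0,0,0,0,0,0,0,0,0,0,0,0,0,0,0,0,0,0,0,0,0,0],
  hand=0.0,
  grip_force=50,
)

```text
time_s: 20.6
tool_pos: [0.6292, -0.1381, 0.1358]
tcp_rot: [0.001, -0.079, 0.997, -0.001]
ft_force: [0.5, -0.6, 5.6]
gripper_width: 0.219
gripper_force: 50.1
```

>>> play_rows(
  increments=[0,0,-0.02,0,0,0,-0.06,0,0,0,-0.12,0,0,0,-0.18,0,0,0,-0.235,0,0,0,-0.235,0,0,0,-0.235,0,0,0,-0.235,0],
)

```text
time_s: 21.6
tool_pos: [0.6276, -0.1372, 0.367]
tcp_rot: [-0.001, -0.08, 0.997, 0.001]
ft_force: [-0.1, -0.5, -2.8]
gripper_width: 0.217
gripper_force: 49.1
```

```bash
python3 - <<'E'
from h import *
go(.406,-.314,.37,-6.6)
E
```

```text
t 21.6 pos [ 0.6276 -0.1372  0.367 ] ang 99.1 -> inc [ 0.2468 -0.1394 -0.0026] roll -1.296 q6 -0.58 w 0.22
```

>>> play_rows(
  increments=[0.024,-0.014,0,0.185,0.048,-0.028,0,0.37,0.072,-0.042,0,0.555,0.1,-0.056,0,0.74,0.124,-0.07,0,0.92,0.15,-0.084,0,1.1,0.17,-0.1,0,1.29,0.2,-0.112,0,1.48,0.22,-0.126,0,1.66,0.247,-0.139,0,1.845],
)

```text
time_s: 22.85
tool_pos: [0.4053, -0.3138, 0.3673]
tcp_rot: [-0.001, 0.749, 0.663, 0.0]
ft_force: [0.5, 0.0, -2.6]
gripper_width: 0.218
gripper_force: 49.1
```

>>> play_rows(
  increments=[0,0,0,0,0,0,0,0,0,0,0,0,0,0,0,0],
)

```text
time_s: 23.35
tool_pos: [0.4067, -0.3134, 0.3687]
tcp_rot: [-0.0, 0.746, 0.666, 0.0]
ft_force: [0.0, 0.4, -2.1]
gripper_width: 0.217
gripper_force: 49.3
```

```bash
python3 - <<'E'
from h import *
go(.406,-.314,.1705,-6.6)
d=wcam(); 
m=hsv(d['img']); print(d['img'][125:185,150:240:200].tolist()[::4])
save(d['img'],'w9',.8)
E
```

```text
t 23.35 pos [ 0.4067 -0.3134  0.3687] ang -6.5 -> inc [-0.0007 -0.0006  0.1982] roll 0.002 q6 0.77 w 0.22
[[[119, 66, 37]], [[117, 63, 29]], [[113, 113, 109]], [[136, 136, 131]], [[136, 141, 133]], [[138, 141, 133]], [[144, 148, 139]], [[142, 144, 135]], [[137, 140, 134]], [[142, 148, 139]], [[136, 137, 132]], [[144, 146, 140]], [[140, 141, 135]], [[138, 141, 133]], [[140, 143, 137]]]
```

View pics/w9.png

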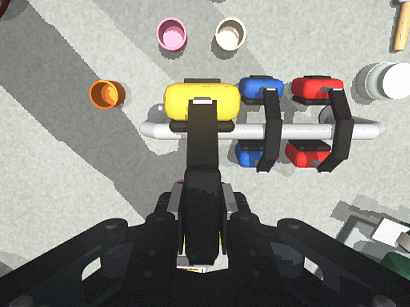

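Yellow is over the near part of the bar, evenly spaced from blue and red, so I'll lower it.

>>> play_rows(
  increments=[-0.001,-0.001,0.05,0,-0.001,-0.001,0.1,0,-0.001,-0.001,0.15,0,-0.001,-0.001,0.175,0,-0.001,-0.001,0.19,0,-0.001,-0.001,0.197,0,-0.001,-0.001,0.199,0,-0.001,-0.001,0.199,0,-0.001,-0.001,0.199,0],
)

```text
time_s: 24.52
tool_pos: [0.4055, -0.3151, 0.1707]
tcp_rot: [0.001, 0.747, 0.665, 0.0]
ft_force: [0.7, 0.1, -2.3]
gripper_width: 0.22
gripper_force: 49.3
```

>>> play_rows(
  increments=[0,0,0,0,0,0,0,0,0,0,0,0,0,0,0,0,0,0,-0.005,0,0,0,-0.015,0,0,0,-0.03,0,0,0,-0.08,0,0,0,-0.13,0,0,0,-0.18,0],
  hand=0.045,
)

```text
time_s: 25.78
tool_pos: [0.4051, -0.3146, 0.3527]
tcp_rot: [0.001, 0.747, 0.665, -0.0]
ft_force: [0.4, -0.7, -0.7]
gripper_width: 0.527
gripper_force: 0.0
```

```bash
python3 - <<'E'
from h import *
import pickle
t=pickle.load(open('top.pkl','rb'))
sd=grab('side'); tp=grab('top'); pickle.dump(tp,open('top2.pkl','wb'))
save(np.hstack([cv2.resize(sd['img'][120:330,200:480],(400,300)),cv2.resize(tp['img'][100:280,100:340],(400,300))]),'p10')
for n,d in(('old',t),('new',tp)):
  m=masks(d['img'])['clay'];m[:120]=0
  print(n,[(b[1],onz(d,*b[1],.045).round(3).tolist()) for b in blobs(m,100)])
# board corners
m=masks(t['img'])['wood'].astype(np.uint8);m[:140]=0;m[:,170:]=0
c=max(cv2.findContours(m,0,2)[0],key=cv2.contourArea); r=cv2.minAreaRect(c); P=cv2.boxPoints(r); print(r,[onz(t,*p,.035).round(3).tolist() for p in P], onz(t,*r[0],.035))
go(.47,0,.35,90)
E
```

```text
old [([268.6, 211.6], [0.463, -0.085, 0.045]), ([300.5, 210.1], [0.466, -0.18, 0.045]), ([112.0, 225.7], [0.426, 0.381, 0.045]), ([239.3, 205.6], [0.482, 0.002, 0.045]), ([182.7, 215.8], [0.453, 0.171, 0.045]), ([212.5, 210.7], [0.467, 0.082, 0.045]), ([122.0, 154.9], [0.643, 0.363, 0.045])]
new [([120.1, 204.4], [0.489, 0.36, 0.045]), ([300.6, 209.9], [0.467, -0.18, 0.045]), ([268.6, 211.2], [0.464, -0.085, 0.045]), ([239.5, 213.6], [0.458, 0.002, 0.045]), ([212.2, 210.4], [0.468, 0.083, 0.045]), ([182.2, 215.5], [0.454, 0.172, 0.045]), ([143.0, 221.8], [0.436, 0.289, 0.045])]
((135.00143432617188, 210.03768920898438), (119.00962829589844, 48.26752853393555), 87.83892822265625) [[0.657, 0.41, 0.035], [0.661, 0.259, 0.035], [0.299, 0.232, 0.035], [0.295, 0.374, 0.035]] [0.47285012 0.31819888 0.035     ]
t 25.88 pos [ 0.406  -0.3158  0.3568] ang -6.6 -> inc [0.3211 0.0273 0.0049] roll 1.456 q6 0.77 w 0.53
```

View pics/p10.png

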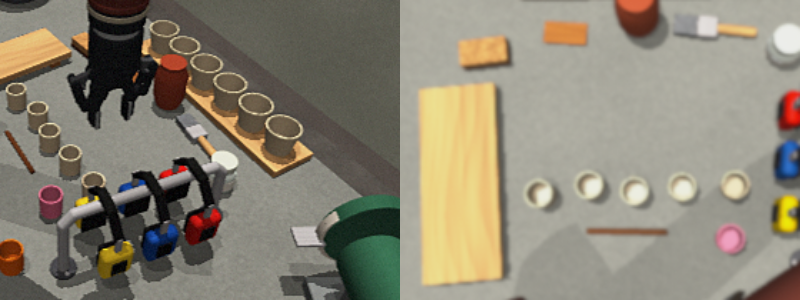

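All three muffs hang on the bar. In the meantime the middle cup has shifted about 24 mm toward the robot, to about (0.458, 0.002). Next I'll take wrist views over the cups and the board.

>>> play_rows(
  increments=[0.03,0,0,-0.18,0.06,0,0,-0.36,0.1,0,0,-0.54,0.13,0,0,-0.72,0.16,0.01,0,-0.9,0.2,0.01,0,-1.08,0.23,0.015,0,-1.26,0.26,0.017,0,-1.44,0.3,0.017,0,-1.62,0.322,0.017,0,-1.756],
  hand=0.07,
)

```text
time_s: 27.12
tool_pos: [0.459, 0.0048, 0.3506]
tcp_rot: [0.0, -0.038, 0.999, 0.0]
ft_force: [0.2, -0.4, -0.3]
gripper_width: 0.818
gripper_force: 0.0
```

>>> play_rows(
  increments=[0,0,0,0,0,0,0,0,0,0,0,0],
)

```text
time_s: 27.5
tool_pos: [0.459, 0.0024, 0.3499]
tcp_rot: [0.0, -0.034, 0.999, -0.0]
ft_force: [0.3, -0.4, 0.5]
gripper_width: 0.824
gripper_force: 0.0
```

```bash
cat >> h.py <<'E'
def cups(d,z=.052,show=False):
    """rim ellipses of clay cups: bright inside/rim mask -> fitted circle on rim plane"""
    h=hsv(d['img']);H,S,V=h[...,0],h[...,1],h[...,2]
    m=((H>12)&(H<40)&(S>28)&(S<120)&(V>60)).astype(np.uint8)
    m=cv2.morphologyEx(m,cv2.MORPH_CLOSE,np.ones((5,5)))
    m=cv2.morphologyEx(m,cv2.MORPH_OPEN,np.ones((7,7)))
    return m
E
python3 - <<'E'
from h import *
import pickle
go(.45,.2,.35,94)
d=wcam(); pickle.dump(d,open('w11.pkl','wb'));save(d['img'],'w11',1.5)
m=cups(d)
for b in blobs(m,300): print(b,onz(d,*b[1],.045).round(3))
for c in [(.454,.172),(.468,.083),(.458,.002),(.464,-.085),(.467,-.18)]: print(proj(d,[*c,.052])*1.5)
E
```

```text
t 27.5 pos [0.459  0.0024 0.3499] ang 93.9 -> inc [-4.400e-03  1.978e-01 -1.000e-04] roll -0.002 q6 -0.35 w 0.82
(22291, [464.4, 173.3], [407, 46, 105, 248]) [0.469 0.298 0.045]
(1428, [121.8, 148.3], [99, 130, 47, 39]) [ 0.467 -0.174  0.045]
(1227, [373.8, 157.1], [351, 139, 45, 38]) [0.455 0.169 0.045]
(1213, [189.4, 151.4], [170, 133, 40, 38]) [ 0.465 -0.083  0.045]
(1109, [251.3, 151.6], [234, 133, 36, 38]) [0.459 0.001 0.045]
(881, [86.9, 371.7], [64, 356, 42, 28]) [ 0.841 -0.245  0.045]
(777, [313.4, 164.2], [297, 144, 32, 39]) [0.471 0.088 0.045]
[567.18525735 235.54576646]
[466.72895959 244.2939315 ]
[377.78423949 227.19256064]
[280.09848473 227.30065513]
[173.25500511 223.4542925 ]
```

View pics/w11.png

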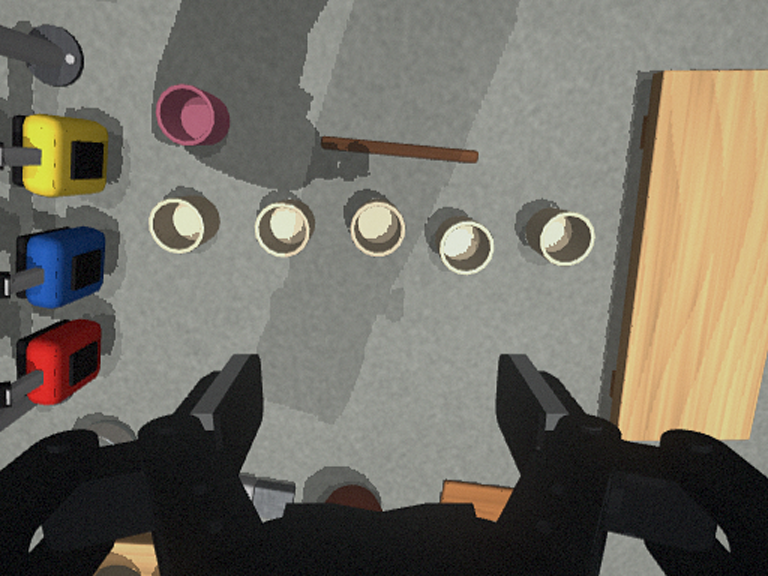

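The wrist view shows five cup rims at (567,237), (466,246), (378,228), (283,229) and (176,225), within about 2 mm of the top-view positions. The board's corners are at (662,71), (620,438) and (752,440). The chosen ones are clay-coloured, and the pink one at (186,113) is excluded.

```bash
python3 - <<'E'
from h import *
import pickle
d=pickle.load(open('w11.pkl','rb'));w=pickle.load(open('w1.pkl','rb'));w2=pickle.load(open('w2.pkl','rb'))
P=lambda d,u,v:onz(d,u/1.5,v/1.5,.035).round(4)[:2]
nl,fl,fr=P(d,662,71),P(d,620,438),P(d,752,440)
print('w11',nl,fl,fr)
fl1,fr1=P(w,467,299),P(w,616,277); print('w1',fl1,fr1)
fl2,fr2=P(w2,540,267),P(w2,749,245); print('w2',fl2,fr2)
for a,b in((nl,fl),): print('ang',np.degrees(np.arctan2(*(b-a)[::-1])),np.linalg.norm(b-a))
for a,b in((fl,fr),(fl1,fr1),(fl2,fr2)): print('edge',np.degrees(np.arctan2(*(b-a)[::-1]))-90,np.linalg.norm(b-a))
go(.454,.172,.15,94)
E
```

```text
w11 [0.3101 0.236 ] [0.6638 0.2694] [0.6568 0.4077]
w1 [0.6658 0.2645] [0.6566 0.4033]
w2 [0.6668 0.2649] [0.6563 0.4052]
ang 5.394461779003071 0.355273486204642
edge 2.8975306545176664 0.13847703780771745
edge 3.7921560214678465 0.1391045649862002
edge 4.280016055650833 0.14069235942296224
t 27.55 pos [0.459  0.0024 0.3499] ang 93.9 -> inc [-0.0065  0.1695  0.1999] roll -0.002 q6 -0.35 w 0.82
```

>>> play_rows(
  increments=[-0.003,0.06,0.03,0,-0.005,0.12,0.06,0,-0.007,0.17,0.12,-0.014,-0.007,0.17,0.18,-0.014,-0.007,0.17,0.24,-0.014,-0.007,0.17,0.25,-0.014,-0.007,0.17,0.25,-0.014,-0.007,0.17,0.25,-0.014],
)

```text
time_s: 28.55
tool_pos: [0.4551, 0.173, 0.1015]
tcp_rot: [0.001, -0.042, 0.999, 0.0]
ft_force: [-0.5, 0.6, 0.7]
gripper_width: 0.82
gripper_force: 0.0
```

```bash
python3 - <<'E'
from h import *
go(.454,.172,.017,94.8)
d=wcam(); save(d['img'],'w12',1); pickle=__import__('pickle'); pickle.dump(d,open('w12.pkl','wb'))
print(proj(d,[.454,.172,.052]))
E
```

```text
t 28.55 pos [0.4551 0.173  0.1015] ang 94.8 -> inc [ 0.0013 -0.0009  0.0845] roll -0.001 q6 0.01 w 0.82
[250.36476783 210.12600382]
```

View pics/w12.png

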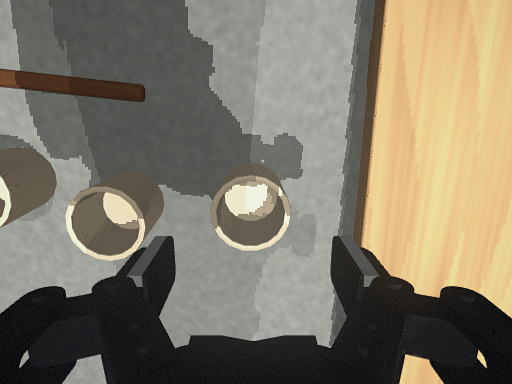

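The rim sits at (250,212), right where I predicted and between the fingers, so I'll grip. I've used all 14 viewed pictures, so later checks will be numeric.

>>> play_rows(
  increments=[0.001,-0.001,0.04,0,0.001,-0.001,0.07,0,0.001,-0.001,0.084,0,0.001,-0.001,0.084,0],
)

```text
time_s: 29.1
tool_pos: [0.4534, 0.1721, 0.0163]
tcp_rot: [0.0, -0.042, 0.999, 0.0]
ft_force: [0.8, 0.5, 0.3]
gripper_width: 0.82
gripper_force: 0.0
```

>>> play_rows(
  increments=[0,0,0,0,0,0,0,0,0,0,0,0,0,0,0,0,0,0,0,0],
  hand=0.0,
  grip_force=30,
)

```text
time_s: 29.72
tool_pos: [0.4546, 0.1722, 0.0178]
tcp_rot: [0.001, -0.042, 0.999, -0.0]
ft_force: [-0.9, -1.4, 7.0]
gripper_width: 0.573
gripper_force: 30.6
```

>>> play_rows(
  increments=[0,0,-0.02,0,0,0,-0.06,0,0,0,-0.12,0,0,0,-0.135,0,0,0,-0.135,0],
)

```text
time_s: 30.35
tool_pos: [0.454, 0.1723, 0.152]
tcp_rot: [0.001, -0.042, 0.999, 0.0]
ft_force: [-0.3, -0.1, -2.1]
gripper_width: 0.573
gripper_force: 31.4
```

```bash
python3 - <<'E'
from h import *
go(.6215,.3317,.054,94.8)
E
```

```text
t 30.35 pos [0.454  0.1723 0.152 ] ang 94.8 -> inc [-0.18    0.1447  0.0985] roll 0.0 q6 0.01 w 0.57
```

>>> play_rows(
  increments=[-0.045,0.036,0,0,-0.09,0.072,0,0,-0.135,0.108,0,0,-0.17,0.137,0,0,-0.18,0.145,0.02,0,-0.18,0.145,0.06,0,-0.18,0.145,0.085,0,-0.18,0.145,0.095,0,-0.18,0.145,0.0955,0,-0.18,0.145,0.0955,0],
)

```text
time_s: 31.6
tool_pos: [0.6202, 0.3318, 0.0552]
tcp_rot: [-0.0, -0.042, 0.999, 0.0]
ft_force: [0.2, 0.1, -1.0]
gripper_width: 0.58
gripper_force: 31.2
```

```bash
python3 -c "
from h import *
go(.6215,.3317,.0535,94.8);s=readout.state();print(s['ft_force'])"
```

```text
t 31.6 pos [0.6202 0.3318 0.0552] ang 94.8 -> inc [-0.0013 -0.0002  0.0017] roll 0.0 q6 0.22 w 0.58
[ 0.23975723  0.14634045 -0.98964436]
```

>>> play_rows(
  increments=[-0.001,0,0.002,0,-0.001,0,0.002,0,-0.001,0,0.002,0],
)

```text
time_s: 31.98
tool_pos: [0.6214, 0.3319, 0.0535]
tcp_rot: [0.0, -0.042, 0.999, 0.0]
ft_force: [-0.7, 0.6, -1.0]
gripper_width: 0.574
gripper_force: 31.2
```

>>> play_rows(
  increments=[0,0,0,0,0,0,0,0,0,0,0,0,0,0,0,0,0,0,-0.03,0,0,0,-0.08,0,0,0,-0.1,0,0,0,-0.1,0],
  hand=0.07,
)

```text
time_s: 32.98
tool_pos: [0.6223, 0.3322, 0.155]
tcp_rot: [0.001, -0.042, 0.999, 0.0]
ft_force: [-0.3, -1.0, -0.5]
gripper_width: 0.821
gripper_force: 0.0
```

```bash
cat >> h.py <<'E'
def topcups():
    d=grab('top'); m=masks(d['img'])['clay']; m[:170]=0;m[260:]=0;m[:,:155]=0;m[:,320:]=0
    for b in blobs(m,100): print('cup',b[0],onz(d,*b[1],.045).round(4)[:2])
E
python3 -c "
from h import *
topcups()
go(.469,.083,.15,94.8)"
```

```text
cup 221 [ 0.4664 -0.1794]
cup 213 [ 0.4633 -0.0851]
cup 180 [0.457  0.0019]
cup 165 [0.4687 0.0834]
t 33.02 pos [0.6215 0.3319 0.1529] ang 94.8 -> inc [ 0.1729 -0.2352  0.0029] roll 0.0 q6 0.22 w 0.82
```

>>> play_rows(
  increments=[0.035,-0.047,0,0,0.07,-0.094,0,0,0.104,-0.141,0,0,0.138,-0.188,0,0,0.165,-0.225,0,0,0.173,-0.235,0,0,0.173,-0.235,0.05,0,0.173,-0.235,0.05,0,0.173,-0.235,0.05,0],
)

```text
time_s: 34.15
tool_pos: [0.4688, 0.0836, 0.1039]
tcp_rot: [-0.0, -0.042, 0.999, 0.0]
ft_force: [0.1, 0.2, 0.6]
gripper_width: 0.821
gripper_force: 0.0
```

```bash
cat >> h.py <<'E'
def rim(x,y,w=70):
    """wrist check of the rim near an expected cup: rim+inside brightness mask -> ellipse"""
    d=wcam(); p=proj(d,[x,y,.052]); m=cups(d)
    n,l,st,c=cv2.connectedComponentsWithStats(m)
    i=min(range(1,n),key=lambda i:np.hypot(*(c[i]-p))+(1e3 if st[i,4]<800 else 0))
    cn=max(cv2.findContours((l==i).astype(np.uint8),0,2)[0],key=cv2.contourArea)
    bx=cv2.boundingRect(cn); e=cv2.fitEllipse(cn)
    # rim's left/right and lowest points: rim centre in world from bottom edge of contour
    b=(bx[0]+bx[2]/2,bx[1]+bx[3]); X=onz(d,b[0],b[1]-1,.052)
    print('exp px',p.round(1),'ellipse',np.round(e[0],1),np.round(e[1],1),'->',onz(d,*e[0],.052).round(4),'bbox',bx)
E
python3 -c "
from h import *
rim(.469,.083)
go(.469,.083,.0175,94.8)"
```

```text
exp px [250.7 211.1] ellipse [250.3 208. ] [75.6 86.7] -> [0.467  0.0826 0.052 ] bbox (211, 163, 79, 87)
t 34.2 pos [0.4694 0.0835 0.1046] ang 94.9 -> inc [ 0.0005 -0.0005  0.0871] roll 0.001 q6 -0.18 w 0.82
```

>>> play_rows(
  increments=[0,0,0.04,0,0,0,0.07,0,0,0,0.087,0,0,0,0.087,0],
)

```text
time_s: 34.7
tool_pos: [0.4686, 0.0834, 0.0164]
tcp_rot: [-0.0, -0.042, 0.999, 0.0]
ft_force: [0.4, -0.8, -0.1]
gripper_width: 0.819
gripper_force: 0.0
```

>>> play_rows(
  increments=[0,0,0,0,0,0,0,0,0,0,0,0,0,0,0,0,0,0,0,0],
  hand=0.0,
  grip_force=30,
)

```text
time_s: 35.33
tool_pos: [0.4701, 0.083, 0.0182]
tcp_rot: [0.001, -0.042, 0.999, -0.0]
ft_force: [-0.8, -1.3, 7.3]
gripper_width: 0.566
gripper_force: 30.8
```

>>> play_rows(
  increments=[0,0,-0.02,0,0,0,-0.06,0,0,0,-0.12,0,0,0,-0.135,0,0,0,-0.135,0],
)

```text
time_s: 35.95
tool_pos: [0.4696, 0.0831, 0.1524]
tcp_rot: [0.001, -0.042, 0.999, -0.0]
ft_force: [0.0, -0.0, -1.4]
gripper_width: 0.565
gripper_force: 31.4
```

```bash
python3 - <<'E'
from h import *
go(.5518,.3259,.0535,94.8)
E
```

```text
t 35.95 pos [0.4696 0.0831 0.1524] ang 94.8 -> inc [-0.1021  0.2351  0.0991] roll 0.0 q6 -0.18 w 0.56
```

>>> play_rows(
  increments=[-0.025,0.055,0,0,-0.05,0.11,0,0,-0.075,0.165,0,0,-0.095,0.215,0,0,-0.102,0.235,0,0,-0.102,0.235,0.04,0,-0.102,0.235,0.075,0,-0.102,0.235,0.093,0,-0.102,0.235,0.096,0,-0.102,0.235,0.096,0],
)

```text
time_s: 37.2
tool_pos: [0.5507, 0.3259, 0.0554]
tcp_rot: [0.0, -0.042, 0.999, 0.0]
ft_force: [-0.3, -0.2, -1.2]
gripper_width: 0.562
gripper_force: 31.1
```

>>> play_rows(
  increments=[0,0,0.002,0,0,0,0.002,0,0,0,0.002,0],
)

```text
time_s: 37.58
tool_pos: [0.5508, 0.326, 0.0537]
tcp_rot: [0.0, -0.042, 0.999, 0.0]
ft_force: [0.1, 0.5, -0.9]
gripper_width: 0.564
gripper_force: 31.1
```

>>> play_rows(
  increments=[0,0,0,0,0,0,0,0,0,0,0,0,0,0,0,0,0,0,-0.03,0,0,0,-0.08,0,0,0,-0.1,0,0,0,-0.1,0],
  hand=0.07,
)

```text
time_s: 38.58
tool_pos: [0.5516, 0.3262, 0.1549]
tcp_rot: [0.001, -0.042, 0.999, 0.0]
ft_force: [-0.2, -0.2, -0.2]
gripper_width: 0.819
gripper_force: 0.0
```

```bash
python3 -c "
from h import *
topcups()
go(.457,.002,.15,94.8)"
```

```text
cup 227 [ 0.4664 -0.1797]
cup 212 [ 0.4633 -0.0848]
cup 175 [0.4561 0.0007]
t 38.62 pos [0.5507 0.326  0.153 ] ang 94.8 -> inc [ 0.1206 -0.3149  0.0029] roll 0.0 q6 0.25 w 0.82
```

>>> play_rows(
  increments=[0.02,-0.055,0,0,0.042,-0.11,0,0,0.063,-0.165,0,0,0.085,-0.22,0,0,0.105,-0.275,0,0,0.12,-0.315,0,0,0.12,-0.315,0.03,0,0.12,-0.315,0.05,0,0.12,-0.315,0.05,0,0.12,-0.315,0.05,0],
)

```text
time_s: 39.88
tool_pos: [0.4573, 0.0021, 0.1032]
tcp_rot: [-0.0, -0.042, 0.999, 0.0]
ft_force: [-0.2, -0.2, 0.3]
gripper_width: 0.82
gripper_force: 0.0
```

```bash
python3 -c "
from h import *
rim(.457,.002)
go(.457,.002,.0175,94.8)"
```

```text
exp px [251.6 210.8] ellipse [250.2 208.2] [76.5 86.9] -> [0.4554 0.001  0.052 ] bbox (211, 164, 79, 87)
t 39.92 pos [0.4577 0.0021 0.1037] ang 94.8 -> inc [ 0.0007 -0.      0.0862] roll 0.001 q6 -0.37 w 0.82
```

>>> play_rows(
  increments=[0,-0.001,0.04,0,0,-0.001,0.07,0,0,-0.001,0.086,0,0,-0.001,0.086,0],
)

```text
time_s: 40.42
tool_pos: [0.4572, 0.0012, 0.0171]
tcp_rot: [-0.001, -0.042, 0.999, 0.0]
ft_force: [-0.1, 0.2, 0.5]
gripper_width: 0.82
gripper_force: 0.0
```

>>> play_rows(
  increments=[0,0,0,0,0,0,0,0,0,0,0,0,0,0,0,0,0,0,0,0],
  hand=0.0,
  grip_force=30,
)

```text
time_s: 41.05
tool_pos: [0.4586, 0.0007, 0.0191]
tcp_rot: [0.001, -0.042, 0.999, -0.0]
ft_force: [-2.6, 1.0, 6.9]
gripper_width: 0.578
gripper_force: 31.0
```

>>> play_rows(
  increments=[0,0,-0.02,0,0,0,-0.06,0,0,0,-0.12,0,0,0,-0.135,0,0,0,-0.135,0],
)

```text
time_s: 41.68
tool_pos: [0.4585, 0.0007, 0.1536]
tcp_rot: [0.001, -0.042, 0.999, -0.0]
ft_force: [0.7, 0.4, -1.1]
gripper_width: 0.575
gripper_force: 31.4
```

```bash
python3 - <<'E'
from h import *
go(.482,.320,.0535,94.8)
E
```

```text
t 41.67 pos [0.4585 0.0007 0.1536] ang 94.8 -> inc [-0.05    0.3163  0.0999] roll 0.0 q6 -0.37 w 0.58
```

>>> play_rows(
  increments=[-0.009,0.055,0,0,-0.018,0.11,0,0,-0.027,0.165,0,0,-0.036,0.22,0,0,-0.045,0.275,0,0,-0.05,0.316,0,0,-0.05,0.316,0.03,0,-0.05,0.316,0.07,0,-0.05,0.316,0.092,0,-0.05,0.316,0.096,0],
)

```text
time_s: 42.92
tool_pos: [0.4788, 0.3193, 0.0534]
tcp_rot: [-0.002, -0.042, 0.999, -0.001]
ft_force: [-7.9, -3.5, 16.2]
gripper_width: 0.58
gripper_force: 33.2
```

>>> play_rows(
  increments=[0,0,0.002,0,0,0,0.002,0,0,0,0.002,0],
)

```text
time_s: 43.3
tool_pos: [0.4797, 0.3195, 0.0535]
tcp_rot: [-0.001, -0.042, 0.999, -0.0]
ft_force: [-4.4, -2.4, 5.8]
gripper_width: 0.578
gripper_force: 32.4
```

>>> play_rows(
  increments=[0,0,-0.001,0,0,0,-0.001,0,0,0,-0.001,0,0,0,-0.001,0,0,0,-0.001,0,0,0,-0.03,0,0,0,-0.08,0,0,0,-0.1,0,0,0,-0.1,0],
  hand=0.07,
)

```text
time_s: 44.42
tool_pos: [0.4818, 0.3204, 0.1559]
tcp_rot: [0.001, -0.042, 0.999, 0.0]
ft_force: [0.6, 1.2, -0.8]
gripper_width: 0.822
gripper_force: 0.0
```

```bash
python3 -c "
from h import *
topcups()
go(.4645,-.0835,.15,94.8)"
```

```text
cup 237 [ 0.4667 -0.1797]
cup 203 [ 0.4627 -0.0851]
t 44.48 pos [0.481  0.3201 0.1541] ang 94.8 -> inc [ 0.0504 -0.4008  0.004 ] roll 0.0 q6 0.28 w 0.82
```

>>> play_rows(
  increments=[0.007,-0.055,0,0,0.014,-0.11,0,0,0.021,-0.165,0,0,0.028,-0.22,0,0,0.035,-0.275,0,0,0.042,-0.33,0,0,0.05,-0.385,0,0,0.05,-0.401,0.02,0,0.05,-0.401,0.05,0,0.05,-0.401,0.05,0],
)

```text
time_s: 45.72
tool_pos: [0.4622, -0.0828, 0.1006]
tcp_rot: [-0.003, -0.042, 0.999, 0.002]
ft_force: [0.1, -0.2, 0.4]
gripper_width: 0.818
gripper_force: 0.0
```

```bash
python3 -c "
from h import *
rim(.4645,-.0835)
go(.4645,-.0835,.0175,94.8)"
```

```text
exp px [250.1 216.4] ellipse [249.4 212. ] [76.4 88.5] -> [ 0.4617 -0.0842  0.052 ] bbox (210, 167, 79, 88)
t 45.77 pos [ 0.4633 -0.083   0.1026] ang 94.8 -> inc [-0.0014 -0.0008  0.0851] roll 0.0 q6 -0.54 w 0.82
```

>>> play_rows(
  increments=[0,-0.001,0.04,0,0,-0.001,0.07,0,0,-0.001,0.085,0,0,-0.001,0.085,0],
)

```text
time_s: 46.28
tool_pos: [0.4646, -0.0844, 0.0193]
tcp_rot: [-0.0, -0.042, 0.999, 0.0]
ft_force: [-0.2, 0.7, -0.4]
gripper_width: 0.817
gripper_force: 0.0
```

>>> play_rows(
  increments=[0,0,0,0,0,0,0,0,0,0,0,0,0,0,0,0,0,0,0,0],
  hand=0.0,
  grip_force=30,
)

```text
time_s: 46.9
tool_pos: [0.4659, -0.085, 0.021]
tcp_rot: [0.001, -0.042, 0.999, -0.0]
ft_force: [-0.6, 2.5, 7.6]
gripper_width: 0.562
gripper_force: 30.9
```

>>> play_rows(
  increments=[0,0,-0.02,0,0,0,-0.06,0,0,0,-0.12,0,0,0,-0.135,0,0,0,-0.135,0],
)

```text
time_s: 47.52
tool_pos: [0.4656, -0.0851, 0.1554]
tcp_rot: [0.001, -0.042, 0.999, -0.001]
ft_force: [-0.4, -0.3, -1.7]
gripper_width: 0.558
gripper_force: 31.5
```

```bash
python3 - <<'E'
from h import *
go(.4122,.3141,.0535,94.8)
E
```

```text
t 47.52 pos [ 0.4656 -0.0851  0.1554] ang 94.8 -> inc [0.0198 0.4024 0.1014] roll 0.0 q6 -0.54 w 0.56
```

>>> play_rows(
  increments=[0.003,0.055,0,0,0.006,0.11,0,0,0.009,0.165,0,0,0.012,0.22,0,0,0.015,0.275,0,0,0.018,0.33,0,0,0.02,0.385,0,0,0.02,0.402,0,0,0.02,0.402,0.03,0,0.02,0.402,0.06,0],
)

```text
time_s: 48.78
tool_pos: [0.4104, 0.3137, 0.092]
tcp_rot: [-0.001, -0.042, 0.999, -0.0]
ft_force: [0.1, -0.3, -1.4]
gripper_width: 0.563
gripper_force: 31.9
```

>>> play_rows(
  increments=[0,0,0.015,0,0,0,0.025,0,0,0,0.03,0,0,0,0.032,0,0,0,0.032,0],
)

```text
time_s: 49.4
tool_pos: [0.4115, 0.3142, 0.063]
tcp_rot: [0.0, -0.042, 0.999, 0.0]
ft_force: [-1.0, -1.1, -1.4]
gripper_width: 0.557
gripper_force: 31.9
```

```bash
python3 -c "
from h import *
go(.4122,.3141,.0565,94.8); print(readout.state()['ft_force'])"
```

```text
t 49.4 pos [0.4115 0.3142 0.063 ] ang 94.8 -> inc [-0.0007 -0.0002  0.0065] roll 0.0 q6 0.32 w 0.56
[-0.98760672 -1.07938233 -1.41346325]
```

>>> play_rows(
  increments=[0,0,0.004,0,0,0,0.0065,0,0,0,0.0065,0,0,0,0.0065,0],
)

```text
time_s: 49.9
tool_pos: [0.4113, 0.3143, 0.0562]
tcp_rot: [0.0, -0.042, 0.999, 0.0]
ft_force: [0.1, 0.2, 1.4]
gripper_width: 0.56
gripper_force: 32.1
```

>>> play_rows(
  increments=[0,0,0,0,0,0,0,0,0,0,0,0,0,0,0,0,0,0,-0.03,0,0,0,-0.08,0,0,0,-0.1,0,0,0,-0.1,0],
  hand=0.07,
)

```text
time_s: 50.9
tool_pos: [0.412, 0.3145, 0.1572]
tcp_rot: [0.001, -0.042, 0.999, 0.001]
ft_force: [0.3, 0.0, -1.1]
gripper_width: 0.816
gripper_force: 0.0
```

```bash
python3 -c "
from h import *
topcups()
go(.467,-.178,.15,94.8)"
```

```text
cup 234 [ 0.4667 -0.1797]
t 50.95 pos [0.4112 0.3142 0.1556] ang 94.8 -> inc [-0.0142 -0.4951  0.0055] roll 0.0 q6 0.32 w 0.82
```

>>> play_rows(
  increments=[-0.001,-0.055,0,0,-0.003,-0.11,0,0,-0.004,-0.165,0,0,-0.006,-0.22,0,0,-0.008,-0.275,0,0,-0.01,-0.33,0,0,-0.011,-0.385,0,0,-0.013,-0.44,0,0,-0.014,-0.49,0,0,-0.014,-0.495,0.01,0],
)

```text
time_s: 52.2
tool_pos: [0.4661, -0.1804, 0.144]
tcp_rot: [-0.001, -0.04, 0.999, 0.0]
ft_force: [0.4, 0.3, 0.2]
gripper_width: 0.818
gripper_force: 0.0
```

>>> play_rows(
  increments=[0,0,0.02,0,0,0,0.04,0,0,0,0.04,0,0,0,0.04,0],
)

```text
time_s: 52.7
tool_pos: [0.4668, -0.1773, 0.106]
tcp_rot: [0.0, -0.043, 0.999, -0.0]
ft_force: [0.4, -1.5, 0.7]
gripper_width: 0.817
gripper_force: 0.0
```

```bash
python3 -c "
from h import *
rim(.467,-.178)
go(.467,-.178,.0185,94.8)"
```

```text
exp px [250.6 209.9] ellipse [249.9 206.4] [74.4 86.4] -> [ 0.4648 -0.1786  0.052 ] bbox (212, 162, 77, 86)
t 52.75 pos [ 0.4671 -0.1776  0.1065] ang 94.9 -> inc [ 0.0002 -0.0003  0.088 ] roll 0.001 q6 -0.71 w 0.82
```

>>> play_rows(
  increments=[0,-0.001,0.04,0,0,-0.001,0.07,0,0,-0.001,0.088,0,0,-0.001,0.088,0],
)

```text
time_s: 53.25
tool_pos: [0.4664, -0.1785, 0.0174]
tcp_rot: [-0.0, -0.042, 0.999, 0.0]
ft_force: [-0.2, -0.3, 0.3]
gripper_width: 0.821
gripper_force: 0.0
```

>>> play_rows(
  increments=[0,0,0,0,0,0,0,0,0,0,0,0,0,0,0,0,0,0,0,0],
  hand=0.0,
  grip_force=30,
)

```text
time_s: 53.88
tool_pos: [0.4677, -0.1794, 0.0196]
tcp_rot: [0.001, -0.042, 0.999, -0.001]
ft_force: [-1.4, 2.4, 7.4]
gripper_width: 0.574
gripper_force: 30.9
```

>>> play_rows(
  increments=[0,0,-0.02,0,0,0,-0.06,0,0,0,-0.12,0,0,0,-0.135,0,0,0,-0.135,0],
)

```text
time_s: 54.5
tool_pos: [0.4675, -0.1795, 0.154]
tcp_rot: [0.001, -0.042, 0.999, -0.001]
ft_force: [1.7, 0.9, -1.3]
gripper_width: 0.574
gripper_force: 31.4
```

```bash
python3 - <<'E'
from h import *
go(.3425,.3083,.0535,94.8)
E
```

```text
t 54.5 pos [ 0.4675 -0.1795  0.154 ] ang 94.8 -> inc [0.0837 0.4967 0.0995] roll 0.0 q6 -0.71 w 0.57
```

>>> play_rows(
  increments=[0,0.055,0,0,0.005,0.11,0,0,0.01,0.165,0,0,0.02,0.22,0,0,0.03,0.275,0,0,0.04,0.33,0,0,0.055,0.385,0,0,0.07,0.44,0,0,0.08,0.485,0,0,0.084,0.497,0,0],
)

```text
time_s: 55.75
tool_pos: [0.3391, 0.3107, 0.1506]
tcp_rot: [-0.002, -0.044, 0.999, -0.001]
ft_force: [0.6, 0.1, -0.7]
gripper_width: 0.571
gripper_force: 31.7
```

>>> play_rows(
  increments=[0,0,0.03,0,0,0,0.06,0,0,0,0.085,0,0,0,0.092,0,0,0,0.092,0,0,0,0.092,0],
)

```text
time_s: 56.5
tool_pos: [0.3419, 0.3094, 0.0618]
tcp_rot: [0.001, -0.042, 0.999, 0.0]
ft_force: [0.1, -0.5, -1.1]
gripper_width: 0.579
gripper_force: 31.7
```

```bash
python3 -c "
from h import *
go(.3425,.3083,.0551,94.8); print(readout.state()['ft_force'])"
```

```text
t 56.5 pos [0.3419 0.3094 0.0618] ang 94.8 -> inc [-0.0005 -0.0011  0.0067] roll 0.0 q6 0.37 w 0.58
[ 0.12938681 -0.47747427 -1.05190012]
```

>>> play_rows(
  increments=[0,-0.001,0.004,0,0,-0.001,0.0065,0,0,-0.001,0.0065,0,0,-0.001,0.0065,0],
)

```text
time_s: 57.0
tool_pos: [0.3415, 0.3083, 0.0546]
tcp_rot: [0.0, -0.042, 0.999, 0.0]
ft_force: [-0.3, -0.6, 2.3]
gripper_width: 0.574
gripper_force: 31.9
```

>>> play_rows(
  increments=[0,0,0,0,0,0,0,0,0,0,0,0,0,0,0,0,0,0,-0.03,0,0,0,-0.08,0,0,0,-0.14,0,0,0,-0.2,0,0,0,-0.2,0],
  hand=0.07,
)

```text
time_s: 58.12
tool_pos: [0.3432, 0.3092, 0.2595]
tcp_rot: [0.004, -0.042, 0.999, 0.002]
ft_force: [0.1, 0.5, -0.6]
gripper_width: 0.817
gripper_force: 0.0
```

```bash
python3 -c "
from h import *
go(.46,.10,.33,94.8)"
```

```text
t 58.12 pos [0.3432 0.3092 0.2595] ang 94.8 -> inc [-0.0993 -0.2181 -0.0704] roll 0.001 q6 0.36 w 0.82
```

>>> play_rows(
  increments=[-0.02,-0.05,-0.01,0,-0.035,-0.1,-0.02,0,-0.05,-0.15,-0.03,0,-0.065,-0.2,-0.05,0,-0.08,-0.25,-0.07,0,-0.09,-0.3,-0.07,0,-0.09,-0.3,-0.07,0,-0.09,-0.3,-0.07,0],
)

```text
time_s: 59.12
tool_pos: [0.4559, 0.0171, 0.3237]
tcp_rot: [-0.001, -0.042, 0.999, 0.0]
ft_force: [-0.2, 0.7, -0.2]
gripper_width: 0.823
gripper_force: 0.0
```

```bash
python3 - <<'E'
from h import *
d=grab('top'); h=hsv(d['img']);H,S,V=h[...,0],h[...,1],h[...,2]
# on board: cups are low-saturation blobs inside the wood
m=((S<75)).astype(np.uint8); m[:140]=0;m[280:]=0;m[:,:116]=0;m[:,158:]=0
for b in blobs(m,60): print('board',b,onz(d,*b[1],.08).round(4)[:2])
c=np.array([.482,.320])
for k in (2,1,0,-1,-2): print(k,proj(d,[.482+.07*k*.9965,.32+.07*k*.0837,.08]).round(1))
mm=masks(d['img'])
for k in('red','blue','yellow'): print(k,[(b[0],b[1]) for b in blobs(mm[k],20)])
s=grab('side');ms=masks(s['img'])
for k in('red','blue','yellow'): print('side',k,[(b[0],b[1]) for b in blobs(ms[k],15)])
w=wcam();h=hsv(w['img'])
m=(h[...,1]<75).astype(np.uint8)
print('wrist proj',[proj(w,[.482+.07*k*.9965,.32+.07*k*.0837,.087]).round(0).tolist() for k in (2,1,0,-1,-2)])
print([(b[0],b[1]) for b in blobs(m,300)])
E
```

```text
2 [127.5 158.5]
1 [128.2 181.6]
0 [129.  205.2]
-1 [129.7 229.3]
-2 [130.5 254.1]
red [(178, [334.0, 167.4]), (111, [372.5, 172.7])]
blue [(201, [332.3, 196.5]), (106, [371.2, 204.8])]
yellow [(211, [330.4, 228.6]), (87, [370.4, 238.4]), (38, [372.0, 224.9])]
side red [(146, [343.1, 273.2]), (34, [316.1, 241.3]), (20, [327.0, 238.0])]
side blue [(174, [312.8, 284.0]), (40, [287.6, 250.5]), (18, [298.3, 247.6])]
side yellow [(40, [274.2, 297.3]), (33, [288.2, 292.9]), (29, [257.6, 260.3])]
wrist proj [[479.0, 304.0], [489.0, 256.0], [500.0, 203.0], [512.0, 144.0], [526.0, 80.0]]
[(157648, [241.9, 188.8]), (1923, [486.4, 196.6]), (1583, [491.5, 141.1]), (1260, [495.3, 82.8])]
```

```bash
python3 - <<'E'
from h import *
import pickle
o=pickle.load(open('top2.pkl','rb'))['img'].astype(int); d=grab('top'); n=d['img'].astype(int)
df=np.abs(n-o).sum(2); m=df>45; m[:130]=0;m[285:]=0;m[:,:100]=0;m[:,165:]=0
for b in blobs(m,25): print(b)
S=hsv(d['img'])[...,1]; print(S[205,112:150].tolist())
print(S[145:265:2,129].tolist())
m=(S<95); m[:145]=0;m[268:]=0;m[:,:116]=0;m[:,157:]=0
for b in blobs(m,25): print(b, onz(d,*b[1],.08).round(4)[:2])
E
```

```text
(10067, [132.0, 207.1], [100, 130, 65, 155])
[126, 138, 143, 147, 148, 149, 149, 149, 150, 151, 150, 151, 149, 151, 151, 149, 150, 149, 148, 149, 151, 150, 151, 150, 150, 149, 149, 149, 150, 148, 149, 147, 148, 149, 147, 147, 147, 148]
[148, 148, 150, 148, 150, 150, 147, 147, 146, 144, 149, 145, 143, 143, 144, 140, 139, 137, 141, 143, 147, 147, 150, 148, 147, 148, 145, 148, 147, 147, 149, 149, 150, 151, 151, 152, 152, 150, 151, 151, 149, 149, 148, 149, 148, 149, 148, 148, 149, 149, 149, 149, 148, 149, 150, 148, 147, 149, 147, 147]
```

The arm hides the board from the top camera, so I'll look with the wrist camera from above the board.

>>> play_rows(
  increments=[0.005,0.06,-0.02,0,0.01,0.12,-0.05,0,0.01,0.18,-0.07,0,0.01,0.24,-0.07,0,0.01,0.26,-0.07,0,0.01,0.26,-0.07,0],
)

```text
time_s: 60.08
tool_pos: [0.4234, 0.2772, 0.3942]
tcp_rot: [-0.0, -0.044, 0.999, 0.0]
ft_force: [0.5, -0.0, 0.1]
gripper_width: 0.82
gripper_force: 0.0
```

>>> play_rows(
  increments=[0,0,0,0,0,0,0,0],
)

```text
time_s: 60.32
tool_pos: [0.4245, 0.2744, 0.3945]
tcp_rot: [0.0, -0.042, 0.999, 0.0]
ft_force: [-0.3, 0.5, 0.3]
gripper_width: 0.818
gripper_force: 0.0
```

```bash
python3 - <<'E'
from h import *
w=wcam();h=hsv(w['img']);H,S,V=h[...,0],h[...,1],h[...,2]
P=np.array([proj(w,[.482+.07*k*.9965,.32+.07*k*.0837,.087]) for k in (2,1,0,-1,-2)]);print(P.round(0))
m=(S<72).astype(np.uint8)
# restrict to board polygon at top height
bd=[proj(w,[.482+a*.9965-b*.0837,.32+a*.0837+b*.9965,.035]) for a,b in((.172,.06),(.172,-.06),(-.172,-.06),(-.172,.06))]
pm=cv2.fillConvexPoly(np.zeros_like(m),np.int32(bd),1)
for b in blobs(m&pm,150): print(b,onz(w,*b[1],.08).round(4))
for v in P[:,1]: print(S[int(v),int(P[2,0])-40:int(P[2,0])+44:4].tolist())
# board edges: wood columns per row
wd=(H>10)&(H<24)&(S>90)&(V>110)
for v in range(60,260,30):
    c=np.where(wd[v])[0]
    if len(c): print(v,c.min(),c.max(),onz(w,c.min(),v,.035).round(3)[:2],onz(w,c.max(),v,.035).round(3)[:2])
save(w['img'],'w13'); print(readout.state()['tool_pos'])
E
```

```text
[[279. 282.]
 [280. 240.]
 [281. 194.]
 [282. 145.]
 [283.  91.]]
(1709, [278.9, 249.4], [263, 215, 35, 68]) [0.5703 0.327  0.08  ]
(1139, [283.9, 90.9], [266, 72, 37, 39]) [0.3422 0.3098 0.08  ]
(1030, [282.5, 143.1], [265, 125, 37, 37]) [0.411  0.3154 0.08  ]
(1019, [280.3, 190.5], [264, 171, 35, 39]) [0.4786 0.3195 0.08  ]
[113, 104, 110, 118, 115, 107, 39, 59, 68, 62, 67, 56, 64, 62, 100, 89, 95, 93, 106, 111, 16]
[114, 116, 113, 115, 113, 115, 53, 66, 60, 62, 63, 56, 69, 66, 37, 102, 96, 98, 94, 106, 14]
[113, 111, 114, 115, 117, 113, 70, 68, 24, 31, 28, 61, 64, 69, 45, 100, 98, 103, 97, 108, 100]
[105, 113, 113, 115, 110, 114, 115, 44, 19, 22, 22, 22, 57, 53, 64, 27, 93, 103, 92, 99, 99]
[116, 104, 103, 109, 111, 113, 113, 49, 19, 19, 17, 17, 20, 53, 64, 53, 103, 99, 98, 94, 94]
90 234 328 [0.345 0.241] [0.334 0.378]
120 234 326 [0.388 0.244] [0.377 0.381]
150 234 325 [0.433 0.247] [0.421 0.386]
180 235 323 [0.479 0.252] [0.468 0.389]
210 235 321 [0.529 0.256] [0.517 0.393]
240 235 319 [0.58  0.259] [0.569 0.397]
[0.42459023 0.27432588 0.39454528]
```

The row is straight along the board's midline at about 70 mm pitch, leaving gaps of about 20 mm. All three muffs still show an ear cup on each side of the bar, so I'm handing in.

```bash
python3 -c "
from h import *
print(workorder.close_job())"
```

```text
the job is handed in; nothing more can be done
None
```

The job is handed in at about 60 s: all three ear defenders hang on the rail and five clay cups stand in a straight row along the board's midline with gaps of about 20 mm; the last check couldn't see the gap between the two farthest cups, and the result hasn't been reported back.

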